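# Jack up the front edge of a panel and hold it

### The job

Lift the front edge of the wooden panel off its front batten with the small lever jack, so that I can change the batten: stand the jack on the bench with its domed saddle centred under the panel's lift pad (straight below the cross on its top), pump the handle once all the way down and let it come right up again so that the panel settles back on the batten, then press it fully down a second time. Finish while still holding the handle down, with the panel's front edge clear of the batten. Lift with the jack only, keeping your hand off the panel, and leave the cup, the tape roll and the brush beside the work where they are.

Things in the scene. Friction and masses are not known exactly. Their poses are not given: they have to be found in the camera images.
- jack: Loose dark steel lever jack, 0.85 kg, base 205 x 60 x 8 mm (x -110 to +95 mm). Origin: on the bench below the pivot; x points to the saddle, z up. Two upright cheeks (x -22 to +22 mm, 40 mm wide over their outsides, round tops 88 mm high): grip across them, closing along y; mass centre within 15 mm of them. Lever pivot 48 mm up; saddle in front of the cheeks, handle behind.
- saddle_top (a point): Top of the jack's domed steel saddle (a ball of 28 mm diameter): at x = 75 mm, 38 mm above the bench with the handle up, 68 mm with it fully down (it moves less than 5 mm sideways). The jack starts right of a fixed lidded box (78 mm high) and bench vice (under 200 mm high), the panel is left of them.
- handle_plate (a point): Middle of the upper face of the jack handle's black pressing plate, 45 x 44 mm, 10 mm thick: at x = -115 mm, 89 mm above the bench with the handle up, at x = -122 mm and 41 mm above the bench with it fully down. It is about level with the handle up and tips down 0.4 rad towards its free end as it is pressed.
- jack_handle (a joint): Angle of the jack's lever, rad: 0 with the handle up (saddle down), growing as the handle is pressed, 0.40 at its stop (fully down). A spring returns it to 0 when let go. Pressing it fully takes about 5 N empty and 8 N with the panel on it.
- panel: Loose light wooden panel 210 x 200 x 22 mm with darker strips along front and back, about 0.8 kg, lying on the two battens of the cradle, underside 55 mm above the bench. Origin: middle of its underside; x points from the front edge (at x = -105 mm, the one with the cross) to the back, y along the front edge, z up.
- lift_point (a point): Middle of the lower face of the panel's lift pad, a steel disc of 50 mm diameter, 6 mm thick, under the panel 35 mm behind its front edge (panel x = -70 mm, y = 0); 49 mm above the bench at rest, about 19 mm higher with the jack fully pumped.
- cross_mark (a point): Middle of the dark diagonal cross, 55 mm long strokes, on the panel's top face, straight above the lift point.
- cradle: Fixed wooden cradle that carries the panel: two battens 190 mm long, 20 mm wide, top 55 mm above the bench, on two low cross rails. x points from the front batten to the rear one, z up. Origin: on the bench 70 mm in front of the middle of the front batten; its rear batten is at x = 165 mm. The cross rails begin at x = 50 mm; nothing stands between bench and panel in front of them.
- front_batten: The cradle's front batten, on which the panel's front rests (same origin and axes as the cradle; the batten's middle is at x = 70 mm, its front face at x = 60 mm).
- cup_5: Bystander: turned wooden cup just left of the lidded box, 52 mm wide, 50 mm high; origin under its middle.
- masking_roll: Bystander: roll of tape, 96 mm wide, 25 mm high; origin under its middle.
- bench_brush: Bystander: grey brush with a handle, 61 x 155 x 91 mm; origin under its middle.

How it is judged:
By the outcome, as a careful person would: the job done as asked, in the order asked, and still so for the second after the job is handed in, while the arm keeps its last pose, push and grip.
It also fails if it takes over 64 s, if anything falls off the work surface, if the arm or the gripper's body presses on something with over 40 N, if the wrist force passes 120 N, or if a joint passes its speed limit or range.

### The arm

A 7-joint arm with a two-finger parallel gripper is mounted at the origin on a cart in front of the work surface, level with it; the furniture and walls round the work are solid. World frame = base frame: x ahead of the robot, y to its left, z up, the work surface at z = 0. Lengths are in m, angles in rad, forces in N, time in s.
With the tool pointing down it reaches from about 0.425 to 0.925 m from the base axis. Payload 6.8 kg.
Tool frame: the origin (TCP) lies at the very end of the fingers, on their centre line; the grasp point (between the pads) lies behind it (r.pinch_z is the x of the grasp point in the tool frame, in m); x points along the fingers, y is the direction in which the jaws open and shut, and the axes are right-handed (so a half turn about x gives the same grasp; the last joint's range is limited). The gripper opens to 88 mm and grips with 3 to 60 N. Pads are 20 mm wide; open, the fingers measure 115 mm over their backs; the gripper's body (75 mm by 178 mm) begins 61 mm behind the grasp point.
Start: joints at [0.994, 0.477, 0.022, 1.555, -0.011, 1.109, -0.083], TCP at [0.305, -0.602, 0.195] pointing down, gripper open.
Joint ranges: [-2.96, 2.96], [-0.34, 2.1], [-1.41, 1.46], [0.24, 2.44], [-1.37, 4.51], [0.17, 1.92], [-2.96, 2.96]. Speed limits (rad/s): [2.39, 2.39, 3.14, 3.14, 3.14, 3.14, 3.14].

### API

Orientations are given as a unit quaternion [x, y, z, w].
In Python, from cell import r, snapshot, spot_in, silhouettes, pinpoint gives the robot as it stands. The module is installed in compiled form; this text tells all that it offers.
- The arm moves only by the tool arm_command, never from a script. Its argument "increments" is a list of rows, each a list of 2 entries, a list of its own where there are three numbers: the shift along the world's x, y, z in mm, then the turn, a rotation vector about the world's x, y, z in degrees. A call has 1 to 12 rows; each row shifts and turns the commanded pose from where the row before left it; what a row does not reach is not made up. A row lasts 1/8 s, in which the tool goes at most 62.5 mm and 10.7 degrees, less where a joint would pass 70% of its speed; a pose out of reach is approached as far as the arm can. A call is refused whole if a number of a shift passes 62.5 or a number of a turn 10.7, either way. A call with a gripper value outside its range is refused whole. "hand" is the opening, from 0 (shut) to 1 (fully open), set as the call begins (left out, the last holds). The fingers move at their own pace and stop on an object; the grip force is fixed at half the most. Time passes only in rows, so rows that do not move let the fingers close. It gives the time, the measured TCP pose, the force and the opening at its end, in the units of the state.
- r.observe(): the state, without advancing time (a new reading comes with each control period).
- snapshot(name): name is "scene" or "top" or "wrist"; returns a dict with "img" (480x640x3 uint8, blue, green, red), "depth" (480x640 float32, m along the optical axis (not along the pixel's ray), 0 where there is no reading), "fx", "fy", "cx", "cy" (pixels), "eye" and "orientation" of the camera in the world. Camera axes: x right, y down, z forward; pixel columns grow to the right and rows downward; lengths in m; the calibration is good to about 2 mm. A picture is of the moment at which its call begins.
- r.close_job(): hands the job in, once; it reports no verdict.
Trained networks look in a picture, given as the dict that the camera call returned (one of the last four; its "shot" number tells which), for a name from the list of things; names that differ only in an ending like _2 or _b are one class to them, and where a whole thing is asked for, a point or a joint stands for the part that bears it (a point fixed in the world has none). Each returns a list of dicts, best first, with "conf" (0 to 1); they miss things now and then, are a little off and sometimes report something else, mostly with a low value. They report only what shows in the picture. A call takes as long as a camera call.
- spot_in(picture, thing): "bbox" ([left, top, right, bottom] in pixels, round what is visible of it).
- silhouettes(picture, thing): "mask" (480x640 bool, what is visible of it) and "bbox" ([left, top, right, bottom] in pixels, round what is visible of it).
- pinpoint(picture, thing): "at" ([column, row] in pixels: a listed point, or the origin of a listed thing).
The state is a dict: "time": time; "qpos": joint angles; "dq": joint speeds; "tau": joint torques, N m; "eef_pos": TCP position; "tool_rot": TCP orientation; "wrist_force": force on the tool from outside, world axes, zero at the start; "torque": the same for the moment, N m; "grip_width": finger opening in m.
Only numpy, scipy, OpenCV 4.12 (cv2) and the standard library are available. Lean on these libraries where they do the work, as an engineer would, in place of code of your own. Each camera call takes 0.05 s, during which the arm holds its last target.

## Working session

There is one attempt and no reset: what is moved stays moved. The work goes in short steps, Python scripts to look and compute and a tool call to move; the robot and the scene stay as the last step left them, time stands still between calls to the robot, and variables do not carry over. Pictures are saved under pics/ and viewed, and the job is handed in when it is done.

Besides the shell and the picture viewer there is one more tool, called as name(argument=value, ...) on one line, values as JSON. arm_command: Moves the arm, as the interface text tells. Its arguments: {"type":"object","properties":{"increments":{"type":"array","items":{"type":"array"}},"hand":{"type":"number"}},"required":["increments"]}

```bash
mkdir -p pics; cat > h.py <<'E'
import numpy as np,cv2
from cell import r,snapshot,spot_in,silhouettes,pinpoint
from scipy.spatial.transform import Rotation as R
def w(s,u,v,d):
    p=np.array([(u-s['cx'])/s['fx']*d,(v-s['cy'])/s['fy']*d,d])
    return R.from_quat(s['orientation']).apply(p)+s['eye']
def onz(s,u,v,z):
    a=w(s,u,v,1.0)-s['eye']; return s['eye']+a*(z-s['eye'][2])/a[2]
def cloud(s,m=None):
    d=s['depth'];v,u=np.nonzero((d>0)&(m if m is not None else True))
    dd=d[v,u];P=np.stack([(u-s['cx'])/s['fx']*dd,(v-s['cy'])/s['fy']*dd,dd],1)
    return R.from_quat(s['orientation']).apply(P)+s['eye']
E
python3 - <<'E'
from h import *
print(r.observe(), r.pinch_z)
for n in['scene','top','wrist']:
    s=snapshot(n);cv2.imwrite(f'pics/{n}0.png',s['img']);print(n,np.round(s['eye'],3),np.round(s['orientation'],3),s['fx'])
    for t in['jack','saddle_top','handle_plate','panel','cross_mark','cradle','cup_5','masking_roll','bench_brush']:
        a=pinpoint(s,t)
        if a and a[0]['conf']>.3:
            u,v=a[0]['at'];d=s['depth'][int(v),int(u)]
            print(t,round(a[0]['conf'],2),np.round([u,v]),np.round(w(s,u,v,d),3))
        else: print(t,a[:1])
E
```

```text
{'time': 0.0, 'qpos': array([ 0.99390876,  0.47779705,  0.02233459,  1.55642477, -0.0114941 ,
        1.10929731, -0.08311174]), 'dq': array([-7.13376979e-04, -7.19147124e-05,  8.29126751e-04,  6.02193753e-04,
        6.17874976e-04,  4.06735682e-04,  2.95191481e-06]), 'tau': array([ 4.30562786e-04, -5.82853460e+01,  1.53457336e+00, -2.72613394e+01,
       -5.43381216e-02,  1.70683122e-02,  1.77809211e-04]), 'eef_pos': array([ 0.3046624 , -0.60161243,  0.19359499]), 'tool_rot': array([-0.68757537, -0.16483929,  0.68796357, -0.16362839]), 'wrist_force': array([-0.21197316,  0.06698352,  0.33776563]), 'torque': array([-0.01028346,  0.01630735,  0.03678386]), 'grip_width': 0.08792967576625907} -0.0187
scene [0.114 1.066 0.677] [-0.205  0.847 -0.479  0.101] 523.8315288860153
jack []
saddle_top 0.57 [326. 202.] [ 1.363 -1.774 -0.861]
handle_plate 0.74 [383. 207.] [ 0.457 -0.064  0.09 ]
panel 0.64 [383. 207.] [ 0.458 -0.067  0.089]
cross_mark 0.61 [289. 331.] [0.447 0.444 0.076]
cradle []
cup_5 0.78 [291. 294.] [0.534 0.274 0.015]
masking_roll 0.83 [253. 286.] [0.612 0.298 0.023]
bench_brush 0.58 [278. 220.] [0.695 0.04  0.041]
top [0.269 0.18  1.405] [ 0.731 -0.675  0.072 -0.077] 579.0512132203245
jack 0.8 [433. 243.] [ 0.551 -0.065  0.074]
saddle_top 0.81 [449. 209.] [ 0.647 -0.108  0.036]
handle_plate 0.88 [428. 282.] [ 0.455 -0.055  0.088]
panel 0.59 [192. 249.] [0.492 0.493 0.079]
cross_mark 0.62 [212. 266.] [0.455 0.444 0.078]
cradle []
cup_5 0.85 [299. 235.] [0.555 0.251 0.023]
masking_roll 0.76 [298. 204.] [0.639 0.261 0.004]
bench_brush 0.98 [416. 180.] [ 0.696 -0.016  0.092]
wrist [ 0.365 -0.572  0.385] [ 0.845 -0.519 -0.065  0.107] 334.98956912239214
jack []
saddle_top []
handle_plate []
panel []
cross_mark []
cradle []
cup_5 []
masking_roll []
bench_brush []
```

View pics/top0.png

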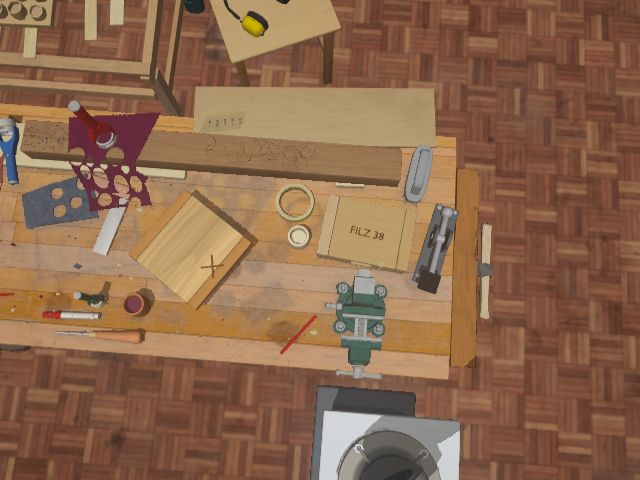

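View pics/scene0.png

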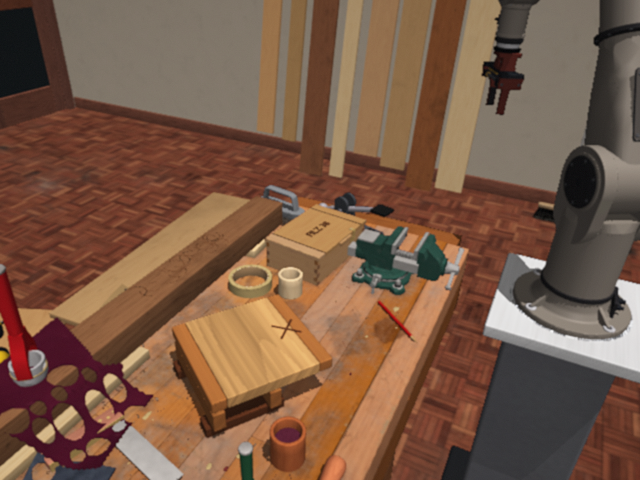

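The top view shows the jack at about (433,243) with its saddle pointing up. The panel is at about (192,249), its cross at (212,266) near the lower-right edge, which is the front. A red pencil lies at (298,335). Next I'll measure these precisely.

```bash
python3 - <<'E'
from h import *
s=snapshot('top')
I=cv2.resize(s['img'][170:370,110:470],None,fx=2.2,fy=2.2,interpolation=cv2.INTER_CUBIC);cv2.imwrite('pics/crop1.png',I)
for t in['panel','jack']:
    for m in silhouettes(s,t)[:2]:
        P=cloud(s,m['mask']); print(t,round(m['conf'],2),m['bbox'],len(P),np.round(np.median(P,0),3))
        if t=='panel': P=P[(P[:,2]>.068)&(P[:,2]<.086)]
        else: P=P[P[:,2]>0.02]
        b=cv2.minAreaRect((P[:,:2]*1000).astype(np.float32)); print(b, np.round(cv2.boxPoints(b)),'z',np.percentile(P[:,2],[5,50,95]).round(3))
        if t=='jack':
            Q=P[P[:,2]>.08]; print('high',np.round([Q.mean(0)],3),len(Q))
P=cloud(s)
# heights along pencil neighborhood & obstacles
H={}
q=P[(P[:,0]>.22)&(P[:,0]<.48)&(P[:,1]>.15)&(P[:,1]<.42)]
g=np.full((14,14),-1.)
for x,y,z in q:
    i,j=int((x-.22)/.02),int((y-.15)/.02); g[i,j]=max(g[i,j],z*1000)
print('rows x from .22, cols y from .15, step .02');print(g.round().astype(int))
for uv in[(298,335),(281,352),(316,316)]: print(onz(s,*uv,0.003).round(3))
print(R.from_quat(r.observe()['tool_rot']).as_matrix().round(3))
a=silhouettes(s,'bench_brush');
for t in ['cup_5','masking_roll','bench_brush']:
    a=silhouettes(s,t)
    if a: Q=cloud(s,a[0]['mask']);print(t,np.round([*Q.min(0),*Q.max(0)],3))
E
```

```text
panel 0.96 [127.5, 188.3, 254.5, 311.7] 7709 [0.492 0.498 0.078]
((495.1148376464844, 500.8782653808594), (212.5707550048828, 200.61900329589844), 56.04936218261719) [[353. 469.]
 [519. 357.]
 [638. 533.]
 [471. 645.]] z [0.073 0.078 0.082]
panel 0.24 [410.5, 205.1, 456.7, 291.8] 2081 [ 0.548 -0.074  0.029]
((514.0719604492188, -72.93557739257812), (43.82577133178711, 157.15219116210938), 74.67892456054688) [[ 432.  -73.]
 [ 584. -115.]
 [ 596.  -73.]
 [ 444.  -31.]] z [0.069 0.079 0.085]
jack 0.65 [412.5, 202.3, 457.5, 292.2] 2090 [ 0.549 -0.074  0.03 ]
((546.2039794921875, -79.16993713378906), (43.10303497314453, 226.8007354736328), 75.7286605834961) [[ 431.  -72.]
 [ 651. -128.]
 [ 661.  -86.]
 [ 442.  -30.]] z [0.03  0.077 0.093]
high [[ 0.483 -0.063  0.088]] 507
rows x from .22, cols y from .15, step .02
[[-1 -1 -1 -1 -1 -1 -1 -1 -1 -1 -1 -1 -1 -1]
 [ 7  7  5  7  7  9  6  7  9  7  7  8 10  7]
 [ 7  8  8  5  6 11 15  7  8  8  8  8  6  6]
 [ 6  9  8  5  9 16  6  6  6  9  6  6  4  5]
 [ 7  6  7  9 12  9  8  6 11  8  7  6  5  5]
 [ 7  9  7 11 11  7  7  7  7  7  8  9  7 12]
 [12  7 11 11  7  7  7  7  7  6  9  8  7  5]
 [ 6 10 14 11  9  7  7  9  8  8  9  6  8  8]
 [59 51  5  8  6  8  6  7  8  6  7  6  5  8]
 [ 7  6  9  8  7  5 10  5  8  9  7  8 11  6]
 [19 10  7  9  8  8  8  6  8  7  7  8  6 81]
 [10  8  8  7 10  8  8  5  8  8  6  8 83 85]
 [ 7  5 10  6  6  7  6  7  8  7  8 78 83 86]
 [-1 -1 -1 -1 -1 -1 -1 -1 -1 -1 -1 -1 -1 -1]]
[0.317 0.234 0.003]
[0.274 0.27  0.003]
[0.365 0.194 0.003]
[[ 0.     0.452 -0.892]
 [ 0.    -0.892 -0.452]
 [-1.     0.    -0.   ]]
cup_5 [0.523 0.226 0.007 0.575 0.277 0.056]
masking_roll [ 0.592  0.223 -0.006  0.688  0.317  0.035]
bench_brush [ 0.657 -0.061 -0.001  0.804  0.002  0.099]
```

View pics/crop1.png

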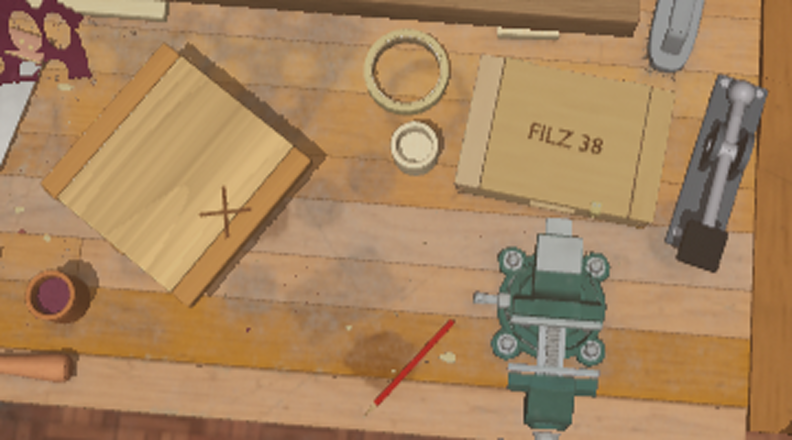

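The panel's front-to-back yaw is 56° and its cross is at (0.456,0.443). The rectangle fit and the keypoint agree on that. The jack pivot is at about (0.570,-0.086), yaw about -14.8°. I'll move above it, with the fingers part-open because the box is close.

arm_command(increments=[[[26.5, 51.6, 3], [0, 0, -4.2]], [[26.5, 51.6, 3], [0, 0, -4.2]], [[26.5, 51.6, 3], [0, 0, -4.2]], [[26.5, 51.6, 3], [0, 0, -4.2]], [[26.5, 51.6, 3], [0, 0, -4.2]], [[26.5, 51.6, 3], [0, 0, -4.2]], [[26.5, 51.6, 3], [0, 0, -4.2]], [[26.5, 51.6, 3], [0, 0, -4.2]], [[26.5, 51.6, 3], [0, 0, -4.2]], [[26.5, 51.6, 3], [0, 0, -4.2]], [[0, 0, 0], [0, 0, 0]], [[0, 0, 0], [0, 0, 0]]], hand=0.7)

```text
time: 3.35
eef_pos: [0.5697, -0.0868, 0.2244]
tool_rot: [-0.701, 0.093, 0.701, 0.093]
wrist_force: [0.6, -0.7, 0.4]
grip_width: 0.0614
```

```bash
python3 - <<'E'
from h import *
o=r.observe();print(o['eef_pos'].round(4),o['grip_width'],o['qpos'].round(2));print(R.from_quat(o['tool_rot']).as_matrix().round(3))
s=snapshot('wrist');cv2.imwrite('pics/w1.png',s['img'])
print(s['eye'].round(3))
for t,z in(('jack',0),('saddle_top',.038),('handle_plate',.089)):
    for a in pinpoint(s,t)[:1]: print(t,a,onz(s,*a['at'],z).round(4))
for m in silhouettes(s,'jack')[:1]:
    P=cloud(s,m['mask']);Q=P[P[:,2]>.06];print(len(P));b=cv2.minAreaRect((P[P[:,2]>.02][:,:2]*1000).astype(np.float32));print(b)
E
```

```text
[ 0.5697 -0.0868  0.2244] 0.06137534016954703 [ 0.13  0.29 -0.11  1.76  0.04  1.09 -1.83]
[[-0.    -0.261 -0.965]
 [-0.001 -0.965  0.261]
 [-1.     0.001  0.   ]]
[ 0.635 -0.104  0.415]
jack {'at': [323.1, 205.3], 'conf': 0.58} [ 0.5701 -0.0905  0.    ]
saddle_top {'at': [321.3, 142.8], 'conf': 0.84} [ 0.6426 -0.1075  0.038 ]
handle_plate {'at': [320.4, 327.1], 'conf': 0.71} [ 0.4569 -0.0563  0.089 ]
9008
((555.3837280273438, -85.59518432617188), (43.45915985107422, 208.01194763183594), 74.456787109375)
```

View pics/w1.png

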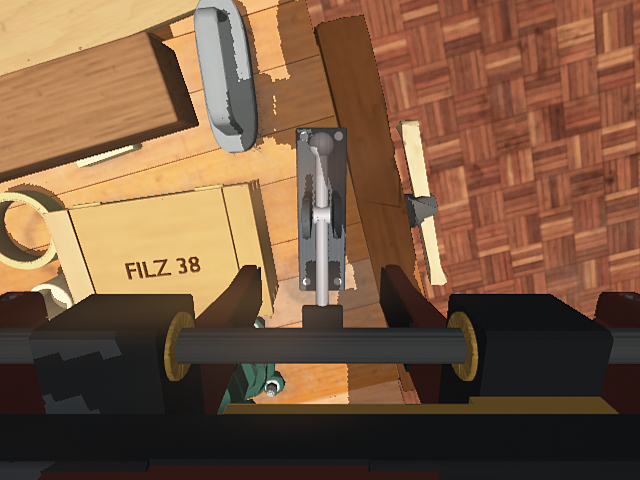

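```bash
python3 - <<'E'
from h import *
s=snapshot('wrist');P=cloud(s)
c=np.array([.569,-.087]);a=np.radians(-15.2);M=np.array([[np.cos(a),np.sin(a)],[-np.sin(a),np.cos(a)]])
q=(P[:,:2]-c)@M.T
for y in range(-90,95,10):
    k=(abs(q[:,0]-.0)<.02)&(abs(q[:,1]*1000-y)<5); print(y,k.sum(),np.percentile(P[k,2],[50,98]).round(3) if k.sum() else '')
E
```

```text
-90 254 [-0.002 -0.   ]
-80 254 [-0.003 -0.001]
-70 1918 [0.345 0.35 ]
-60 403 [-0.003  0.361]
-50 928 [0.358 0.361]
-40 1961 [0.307 0.361]
-30 4480 [0.324 0.361]
-20 585 [0.359 0.361]
-10 693 [0.088 0.361]
0 681 [0.063 0.361]
10 697 [0.087 0.361]
20 332 [0.087 0.361]
30 5066 [0.326 0.357]
40 2008 [0.311 0.358]
50 1121 [0.357 0.358]
60 368 [0.    0.357]
70 2772 [0.344 0.35 ]
80 375 [0.076 0.078]
90 372 [0.076 0.078]
```

arm_command(increments=[[[0, 0, -30], [0, 0, 0]], [[0, 0, -40], [0, 0, 0]], [[0, 0, -40], [0, 0, 0]], [[0, 0, -35], [0, 0, 0]], [[0, 0, -25], [0, 0, 0]], [[0, 0, -12], [0, 0, 0]], [[0, 0, 0], [0, 0, 0]], [[0, 0, 0], [0, 0, 0]]])

```text
time: 4.65
eef_pos: [0.5709, -0.0864, 0.0437]
tool_rot: [0.702, -0.093, -0.7, -0.093]
wrist_force: [0.5, -0.4, -0.3]
grip_width: 0.0615
```

arm_command(increments=[[[0, 0, 0], [0, 0, 0]], [[0, 0, 0], [0, 0, 0]], [[0, 0, 0], [0, 0, 0]], [[0, 0, 0], [0, 0, 0]], [[0, 0, 0], [0, 0, 0]], [[0, 0, 0], [0, 0, 0]]], hand=0)

```text
time: 5.4
eef_pos: [0.5702, -0.087, 0.0431]
tool_rot: [0.701, -0.094, -0.701, -0.093]
wrist_force: [-2.3, -3.2, 5.8]
grip_width: 0.0401
```

arm_command(increments=[[[0, 0, 5], [0, 0, 0]], [[0, 0, 15], [0, 0, 0]], [[0, 0, 30], [0, 0, 0]], [[0, 0, 35], [0, 0, 0]], [[0, 0, 35], [0, 0, 0]], [[0, 0, 35], [0, 0, 0]], [[0, 0, 30], [0, 0, 0]], [[0, 0, 15], [0, 0, 0]], [[0, 0, 0], [0, 0, 0]], [[0, 0, 0], [0, 0, 0]]])

```text
time: 6.65
eef_pos: [0.5688, -0.086, 0.2409]
tool_rot: [-0.7, 0.093, 0.702, 0.093]
wrist_force: [0.4, -0.3, -8.0]
grip_width: 0.0399
```

```bash
python3 - <<'E'
from h import *
o=r.observe();print(o['eef_pos'].round(4),o['grip_width'],o['wrist_force'],o['torque'])
M=R.from_quat(o['tool_rot'])
dz=o['eef_pos'][2]-.0431
s=snapshot('wrist');cv2.imwrite('pics/w2.png',s['img'])
for t,z in(('saddle_top',.038),('handle_plate',.089)):
    for a in pinpoint(s,t)[:1]:
        u,v=a['at'];p=onz(s,u,v,z+dz);print(t,a,p.round(4),w(s,u,v,s['depth'][int(v),int(u)]).round(4), 'rel tcp world',(p-o['eef_pos']).round(4), 'tool',M.inv().apply(p-o['eef_pos']).round(4))
s=snapshot('top');cv2.imwrite('pics/t2.png',s['img'])
for t,z in(('saddle_top',.038),('handle_plate',.089),('cross_mark',.077)):
    for a in pinpoint(s,t)[:1]:
        u,v=a['at'];print(t,a,onz(s,u,v,z+(dz if t!='cross_mark' else 0)).round(4),w(s,u,v,s['depth'][int(v),int(u)]).round(4))
E
```

```text
[ 0.5688 -0.086   0.2409] 0.03990093717821712 [ 0.44345464 -0.34487138 -7.97915054] [0.03636929 0.02843411 0.01066829]
saddle_top {'at': [318.0, 139.7], 'conf': 0.74} [ 0.6402 -0.1038  0.2358] [ 0.6401 -0.1038  0.237 ] rel tcp world [ 0.0713 -0.0178 -0.0051] tool [ 0.0049 -0.0014 -0.0735]
handle_plate {'at': [448.4, 269.4], 'conf': 0.6} [ 0.456  -0.0585  0.2868] [ 0.4559 -0.0584  0.2874]
cross_mark {'at': [211.3, 265.4], 'conf': 0.72} [0.4568 0.4449 0.077 ] [0.457  0.4452 0.0756]
```

View pics/w2.png

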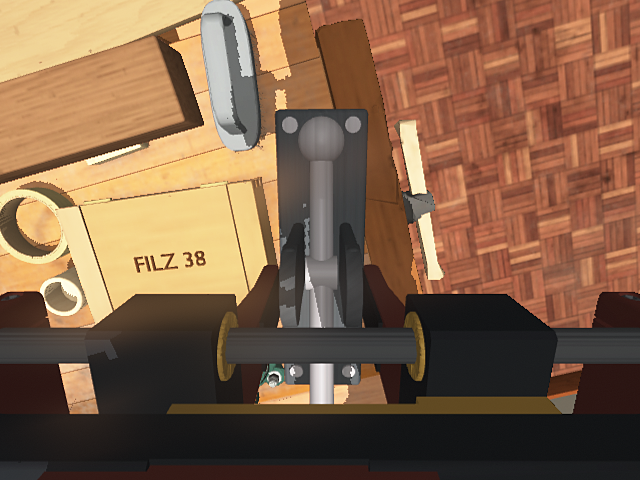

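The jack is held level and square. Next I carry it over the box to a standoff in front of the panel, short of the pencil.

arm_command(increments=[[[-8, 18, 25], [0, 0, 3]], [[-17, 38.4, 20], [0, 0, 6.5]], [[-17, 38.4, 0], [0, 0, 6.5]], [[-17, 38.4, 0], [0, 0, 6.5]], [[-17, 38.4, 0], [0, 0, 6.5]], [[-17, 38.4, 0], [0, 0, 6.5]], [[-17, 38.4, 0], [0, 0, 6.5]], [[-17, 38.4, 0], [0, 0, 6.5]], [[-17, 38.4, 0], [0, 0, 6.5]], [[-17, 38.4, 0], [0, 0, 6.5]], [[-17, 38.4, 0], [0, 0, 6.5]], [[-8, 18, 0], [0, 0, 3]]])

```text
time: 8.5
eef_pos: [0.3823, 0.3363, 0.2878]
tool_rot: [0.624, 0.333, -0.624, 0.332]
wrist_force: [-0.2, -0.6, -7.9]
grip_width: 0.0398
```

arm_command(increments=[[[0, 0, -20], [0, 0, 0]], [[0, 0, -40], [0, 0, 0]], [[0, 0, -40], [0, 0, 0]], [[0, 0, -20], [0, 0, 0]], [[0, 0, 0], [0, 0, 0]], [[0, 0, 0], [0, 0, 0]]])

```text
time: 9.25
eef_pos: [0.3849, 0.3343, 0.1687]
tool_rot: [0.626, 0.331, -0.624, 0.331]
wrist_force: [-0.5, 1.3, -7.6]
grip_width: 0.0398
```

```bash
python3 - <<'E'
from h import *
o=r.observe();print(o['eef_pos'].round(4),o['grip_width'],o['wrist_force'],o['torque'],o['qpos'].round(2))
M=R.from_quat(o['tool_rot']);T=M.as_matrix();print('yaw',np.degrees(np.arctan2(-T[1,2],-T[0,2])),T.round(3))
dz=o['eef_pos'][2]-.0431
for n in('wrist','top','scene'):
    s=snapshot(n);cv2.imwrite(f'pics/{n}3.png',s['img'])
    for t,z in(('saddle_top',.038+dz),('handle_plate',.089+dz),('cross_mark',.077)):
        for a in pinpoint(s,t)[:1]:
            u,v=a['at'];p=onz(s,u,v,z);print(n,t,a,p.round(4),w(s,u,v,s['depth'][int(v),int(u)]).round(4),'tool',M.inv().apply(p-o['eef_pos']).round(4))
    if n!='scene':
      for m in silhouettes(s,'panel')[:1]:
        P=cloud(s,m['mask']);P=P[(P[:,2]>.068)&(P[:,2]<.086)]
        print(cv2.minAreaRect((P[:,:2]*1000).astype(np.float32)))
E
```

```text
[0.3849 0.3343 0.1687] 0.03975336385450539 [-0.52047818  1.32704942 -7.57022836] [ 0.06633287 -0.04995699 -0.00831249] [-0.36  0.28 -0.56  1.94  0.18  0.96 -1.6 ]
yaw 55.81582208394908 [[ 0.001  0.827 -0.562]
 [ 0.001 -0.562 -0.827]
 [-1.     0.001 -0.002]]
wrist saddle_top {'at': [320.7, 138.3], 'conf': 0.74} [0.4268 0.3954 0.1636] [0.4267 0.3954 0.1664] tool [ 0.0052  0.0003 -0.0741]
((457.7469482421875, 447.373046875), (82.19547271728516, 200.53150939941406), 55.90024948120117)
top cross_mark {'at': [212.7, 265.0], 'conf': 0.87} [0.4579 0.4418 0.077 ] [0.3872 0.344  0.5739] tool [ 0.0919 -0.     -0.1298]
((494.8155822753906, 500.5496826171875), (212.21926879882812, 200.43057250976562), 55.8536262512207)
scene saddle_top {'at': [315.2, 277.1], 'conf': 0.8} [0.4256 0.389  0.1636] [0.5107 0.2041 0.0234] tool [ 0.0052  0.0029 -0.0682]
scene handle_plate {'at': [405.1, 228.3], 'conf': 0.86} [0.319  0.237  0.2146] [0.3205 0.2307 0.211 ] tool [-4.610e-02  1.000e-04  1.174e-01]
scene cross_mark {'at': [284.4, 332.2], 'conf': 0.73} [0.4516 0.4519 0.077 ] [0.4512 0.4525 0.0776] tool [ 0.0919 -0.011  -0.1346]
```

View pics/wrist3.png

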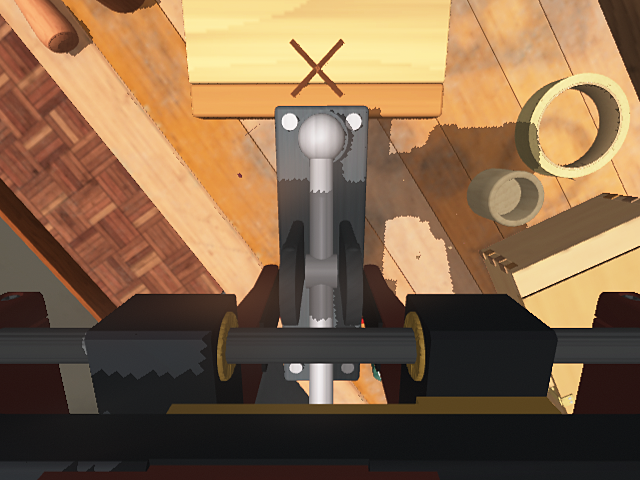

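View pics/scene3.png

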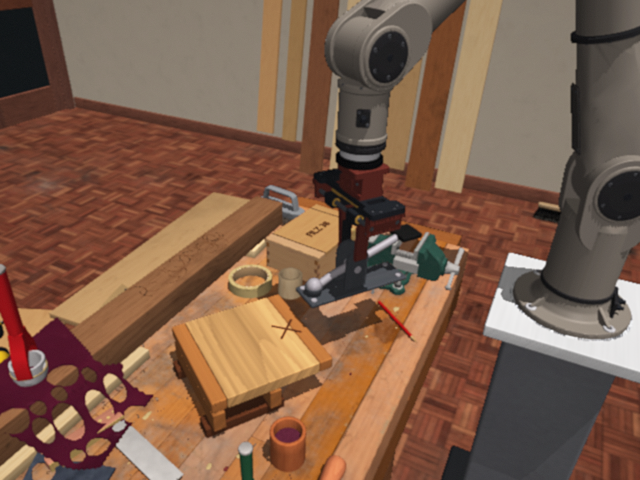

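```bash
python3 - <<'E'
from h import *
o=r.observe();M=R.from_quat(o['tool_rot'])
s=snapshot('wrist')
for uv in((317,68),(320.7,138.3)):
  z=.077 if uv[1]<100 else .1636
  p=onz(s,*uv,z);print(p.round(4),M.inv().apply(p-o['eef_pos']).round(4))
I=cv2.resize(s['img'][20:200,180:460],None,fx=2.8,fy=2.8,interpolation=cv2.INTER_CUBIC);cv2.imwrite('pics/c4.png',I)
E
```

```text
[0.4541 0.4417 0.077 ] [ 0.0906 -0.0025 -0.1286]
[0.4257 0.395  0.1636] [ 0.004   0.0003 -0.074 ]
```

View pics/c4.png

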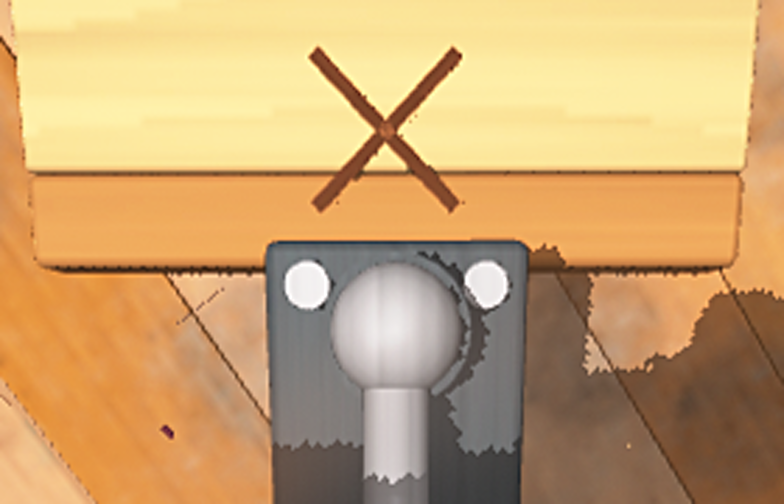

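```bash
python3 - <<'E'
from h import *
o=r.observe();print(o['eef_pos'].round(4))
d=np.array([.562,.827]);print((np.array([.4144,.3818])-o['eef_pos'][:2])@np.array([[.562,-.827],[.827,.562]]))
E
```

```text
[0.384  0.3338 0.1675]
[0.05680611 0.00181716]
```

arm_command(increments=[[[-1.5, 1, -20], [0, 0, 0]], [[0, 0, -35], [0, 0, 0]], [[0, 0, -35], [0, 0, 0]], [[0, 0, -16], [0, 0, 0]], [[0, 0, -6], [0, 0, 0]], [[3, 4.4, 0], [0, 0, 0]], [[5.4, 8, 0], [0, 0, 0]], [[0, 0, 0], [0, 0, 0]], [[0, 0, 0], [0, 0, 0]]])

```text
time: 11.12
eef_pos: [0.39, 0.3451, 0.0558]
tool_rot: [-0.624, -0.33, 0.626, -0.332]
wrist_force: [-2.9, -5.8, -7.2]
grip_width: 0.0396
```

```bash
python3 - <<'E'
from h import *
o=r.observe();print(o['eef_pos'].round(4),o['wrist_force'].round(1))
print((np.array([.4144,.3818])-o['eef_pos'][:2])@np.array([[.562,-.827],[.827,.562]]))
s=snapshot('scene');cv2.imwrite('pics/s5.png',cv2.resize(s['img'][170:420,150:470],None,fx=2.4,fy=2.4,interpolation=cv2.INTER_CUBIC))
s=snapshot('wrist');cv2.imwrite('pics/w5.png',s['img'])
E
```

```text
[0.39   0.3451 0.0558] [-2.9 -5.8 -7.2]
[0.04403786 0.0004443 ]
```

View pics/s5.png

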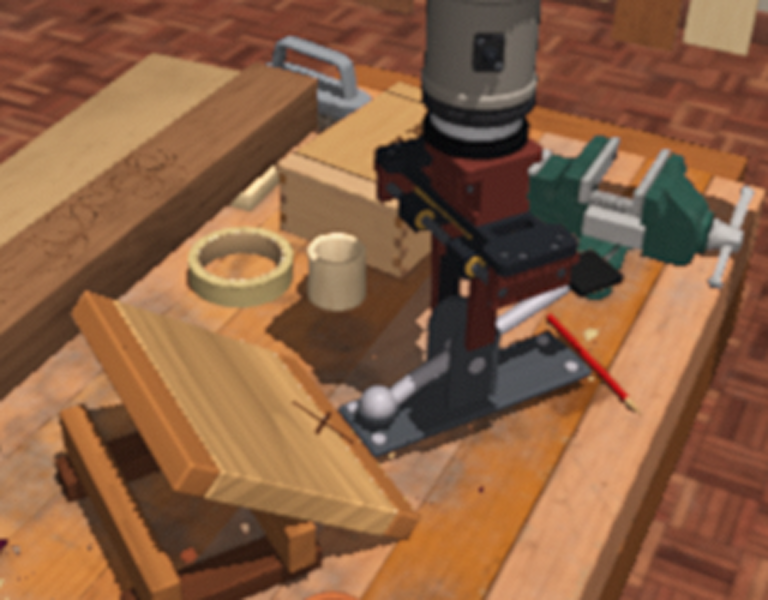

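View pics/w5.png

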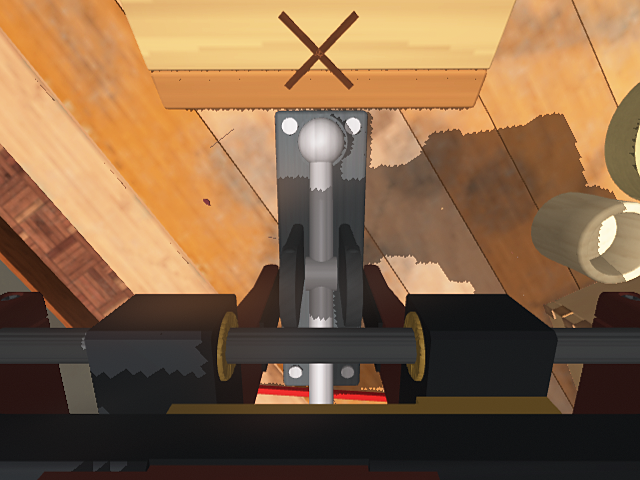

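My standoff margin was too tight. The jack's base caught the panel's front edge on the way down and is holding it tipped, front down and rear up. I'll raise it slowly so the panel comes back down under control.

arm_command(increments=[[[0, 0, 4], [0, 0, 0]], [[0, 0, 5], [0, 0, 0]], [[0, 0, 5], [0, 0, 0]], [[0, 0, 5], [0, 0, 0]]])

```text
time: 11.72
eef_pos: [0.391, 0.347, 0.0751]
tool_rot: [0.625, 0.331, -0.625, 0.331]
wrist_force: [-2.5, -4.2, -8.4]
grip_width: 0.0397
```

```bash
python3 - <<'E'
from h import *
o=r.observe();print(o['eef_pos'].round(4),o['wrist_force'].round(1))
s=snapshot('scene');cv2.imwrite('pics/s6.png',cv2.resize(s['img'][170:420,150:470],None,fx=2.4,fy=2.4,interpolation=cv2.INTER_CUBIC))
E
```

```text
[0.391  0.347  0.0751] [-2.5 -4.2 -8.4]
```

View pics/s6.png

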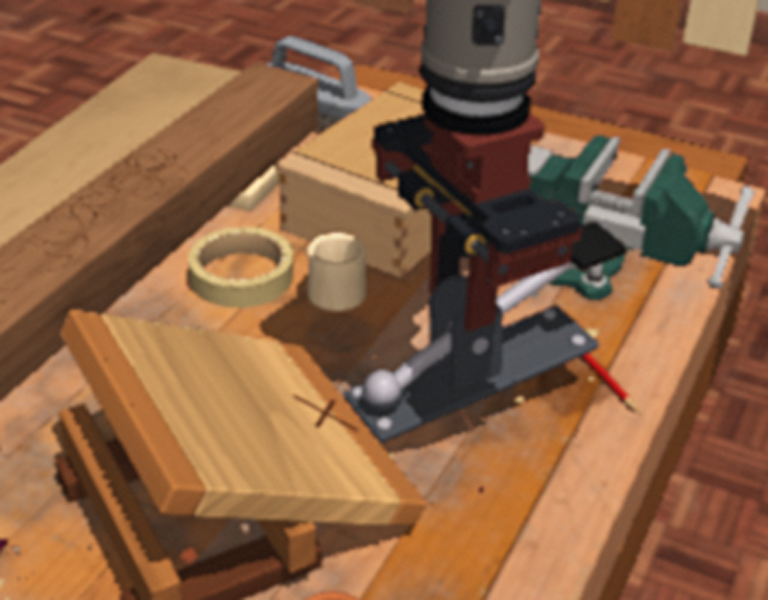

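It's coming down gently. I'll carry on upward.

arm_command(increments=[[[0, 0, 5], [0, 0, 0]], [[0, 0, 5], [0, 0, 0]], [[0, 0, 5], [0, 0, 0]], [[0, 0, 5], [0, 0, 0]], [[0, 0, 5], [0, 0, 0]]])

```text
time: 12.4
eef_pos: [0.3908, 0.3469, 0.0999]
tool_rot: [-0.625, -0.331, 0.625, -0.331]
wrist_force: [-2.0, -6.0, -7.5]
grip_width: 0.0395
```

```bash
python3 - <<'E'
from h import *
o=r.observe();print(o['eef_pos'].round(4),o['wrist_force'].round(1))
s=snapshot('scene');cv2.imwrite('pics/s7.png',cv2.resize(s['img'][170:420,150:470],None,fx=2.4,fy=2.4,interpolation=cv2.INTER_CUBIC))
E
```

```text
[0.3908 0.3469 0.0999] [-2.  -6.  -7.5]
```

View pics/s7.png

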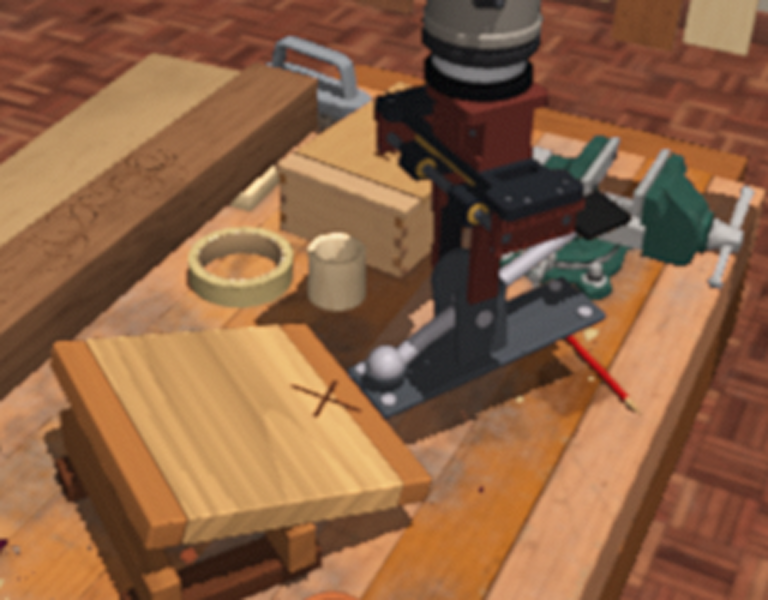

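arm_command(increments=[[[0, 0, 5], [0, 0, 0]], [[0, 0, 4], [0, 0, 0]], [[0, 0, 4], [0, 0, 0]], [[0, 0, 4], [0, 0, 0]], [[0, 0, 4], [0, 0, 0]], [[0, 0, 5], [0, 0, 0]], [[0, 0, 5], [0, 0, 0]], [[0, 0, 0], [0, 0, 0]]])

```text
time: 13.45
eef_pos: [0.3913, 0.3482, 0.1313]
tool_rot: [0.625, 0.332, -0.624, 0.331]
wrist_force: [-0.7, -0.2, -8.2]
grip_width: 0.0396
```

```bash
python3 - <<'E'
from h import *
o=r.observe();print(o['eef_pos'].round(4),o['wrist_force'].round(1))
s=snapshot('scene');cv2.imwrite('pics/s8.png',cv2.resize(s['img'][170:420,150:470],None,fx=2.4,fy=2.4,interpolation=cv2.INTER_CUBIC))
E
```

```text
[0.3913 0.3482 0.1313] [-0.7 -0.2 -8.2]
```

View pics/s8.png

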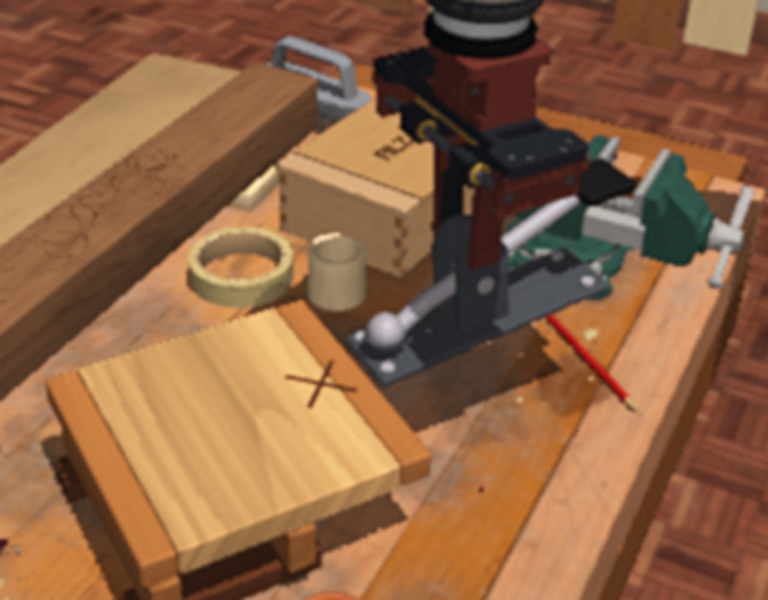

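The panel is flat on its battens again. I'll back off and re-measure it.

arm_command(increments=[[[-4, -6, 15], [0, 0, 0]], [[-8, -12, 15], [0, 0, 0]], [[-5, -7, 5], [0, 0, 0]], [[0, 0, 0], [0, 0, 0]], [[0, 0, 0], [0, 0, 0]]])

```text
time: 14.12
eef_pos: [0.3739, 0.3223, 0.1654]
tool_rot: [0.625, 0.331, -0.625, 0.331]
wrist_force: [0.7, 0.3, -8.7]
grip_width: 0.0395
```

```bash
cat > meas.py <<'E'
from h import *
o=r.observe();print(o['eef_pos'].round(4),o['wrist_force'].round(1))
M=R.from_quat(o['tool_rot']);T=M.as_matrix();print('yaw',np.degrees(np.arctan2(-T[1,2],-T[0,2])))
dz=o['eef_pos'][2]-.0431
import sys
k=sys.argv[1]
for n in('wrist','top'):
    s=snapshot(n);cv2.imwrite(f'pics/{n}{k}.png',s['img'])
    for t,z in(('saddle_top',.038+dz),('cross_mark',.077)):
        for a in pinpoint(s,t)[:1]:
            u,v=a['at'];p=onz(s,u,v,z);print(n,t,a,p.round(4),w(s,u,v,s['depth'][int(v),int(u)]).round(4),'tool',M.inv().apply(p-o['eef_pos']).round(4))
    for m in silhouettes(s,'panel')[:1]:
        P=cloud(s,m['mask']);print('z',np.percentile(P[:,2],[2,25,50,75,98]).round(3));P=P[(P[:,2]>.068)&(P[:,2]<.086)]
        b=cv2.minAreaRect((P[:,:2]*1000).astype(np.float32));print(b);print(cv2.boxPoints(b).round(1).tolist())
        A=np.c_[P[:,:2],np.ones(len(P))];print('plane',np.linalg.lstsq(A,P[:,2],rcond=None)[0].round(3))
    if n=='top':
        for t in ['cup_5','masking_roll','bench_brush']:
            a=silhouettes(s,t)
            if a: Q=cloud(s,a[0]['mask']);print(t,np.round([*np.percentile(Q,1,axis=0),*np.percentile(Q,99,axis=0)],3))
E
python3 meas.py 9
```

```text
[0.3739 0.3223 0.1654] [ 0.7  0.3 -8.7]
yaw 55.85857059488342
wrist cross_mark {'at': [318.4, 32.5], 'conf': 0.94} [0.4583 0.4492 0.077 ] [0.4578 0.4484 0.0799] tool [ 0.0884 -0.0014 -0.1523]
z [0.069 0.077 0.077 0.078 0.079]
((454.5871887207031, 441.9873046875), (59.692237854003906, 200.31109619140625), 56.03882598876953)
[[354.79998779296875, 473.20001220703125], [521.0, 361.29998779296875], [554.2999877929688, 410.79998779296875], [388.20001220703125, 522.7000122070312]]
plane [0.009 0.012 0.068]
top cross_mark {'at': [208.0, 265.1], 'conf': 0.72} [0.4568 0.4526 0.077 ] [0.3893 0.3548 0.5544] tool [ 0.0884 -0.0045 -0.1544]
z [0.072 0.076 0.078 0.08  0.084]
((497.6312561035156, 505.13323974609375), (211.3463897705078, 200.32778930664062), 55.893455505371094)
[[355.3999938964844, 473.79998779296875], [521.2999877929688, 361.5], [639.7999877929688, 536.5], [474.0, 648.7999877929688]]
plane [ 0.001 -0.001  0.077]
cup_5 [0.523 0.228 0.007 0.573 0.273 0.056]
masking_roll [ 0.593  0.223 -0.005  0.686  0.318  0.032]
bench_brush [ 0.659 -0.058  0.03   0.8    0.001  0.096]
```

View pics/wrist9.png

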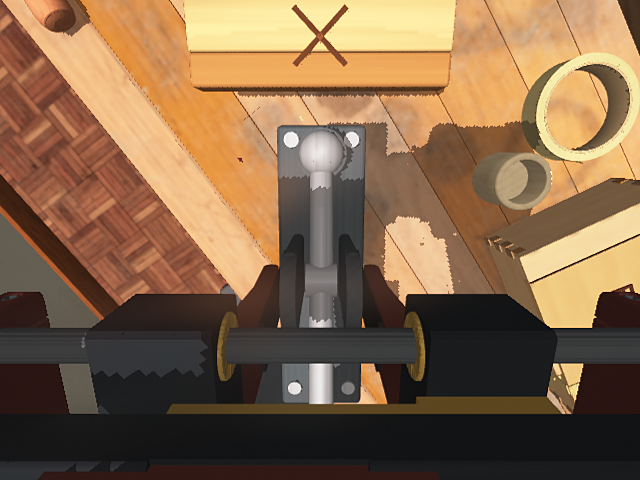

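View pics/top9.png

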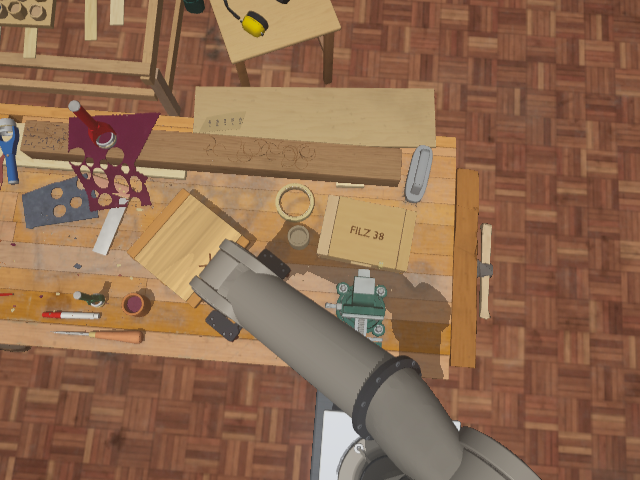

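The panel moved about 5 mm back and its yaw is unchanged. The jack looks pitched in the grip, because its front now sits farther from the wrist camera. I'll measure the tilt from depth.

```bash
cat > base.py <<'E'
from h import *
def basefit(s,o):
    T=R.from_quat(o['tool_rot'])
    d=s['depth'];v,u=np.nonzero(d>0);P=cloud(s);q=T.inv().apply(P-o['eef_pos'])
    X=-q[:,2];Y=q[:,1];Z=-q[:,0]  # jack-like: x fwd, z up rel tcp
    m=(abs(Y)<.029)&(abs(Y)>.019)&(X>.028)&(X<.11)&(Z<.0)&(Z>-.09)
    return X,Y,Z,m,u,v
if __name__=='__main__':
    o=r.observe();s=snapshot('wrist')
    X,Y,Z,m,u,v=basefit(s,o)
    x,z=X[m],Z[m]
    for i in range(3):
        c=np.polyfit(x,z,1);e=abs(z-np.polyval(c,x));k=e<.003;x,z=x[k],z[k]
    print('base top fit slope(deg)',np.degrees(np.arctan(c[0])),'z at x=0',c[1],len(x),x.min(),x.max(),'nominal z',-.0431+.008)
    mb=(abs(Y)<.012)&(X>.055)&(X<.1)&(Z>-.05)
    j=np.argmax(Z*mb-10*(~mb));print('ball top',X[j],Y[j],Z[j],'ball x',X[mb].min(),X[mb].max(),len(Z[mb]))
    # sphere fit
    b=mb&(((X-.074)**2+Y**2)<.013**2)
    from scipy.optimize import least_squares
    f=least_squares(lambda p:np.sqrt((X[b]-p[0])**2+(Y[b]-p[1])**2+(Z[b]-p[2])**2)-.014,[.072,0,-.02],loss='soft_l1',f_scale=.001);print('ball centre',f.x.round(4),'top',f.x[2]+.014,'nominal',.038-.0431,'n',b.sum())
E
python3 base.py; python3 - <<'E'
from h import *
s=snapshot('scene');cv2.imwrite('pics/s10.png',cv2.resize(s['img'][130:380,250:510],None,fx=2.4,fy=2.4,interpolation=cv2.INTER_CUBIC))
E
```

```text
base top fit slope(deg) -4.588491845442755 z at x=0 -0.03632964870699642 2420 0.02808111898705768 0.08331923695774467 nominal z -0.0351
ball top 0.06718365206123073 -0.0041843691103292694 -0.010010647467800147 ball x 0.0550191647597478 0.08334548839197517 1742
ball centre [ 0.0668  0.0003 -0.0264] top -0.012399847688467325 nominal -0.0051 n 1208
```

View pics/s10.png

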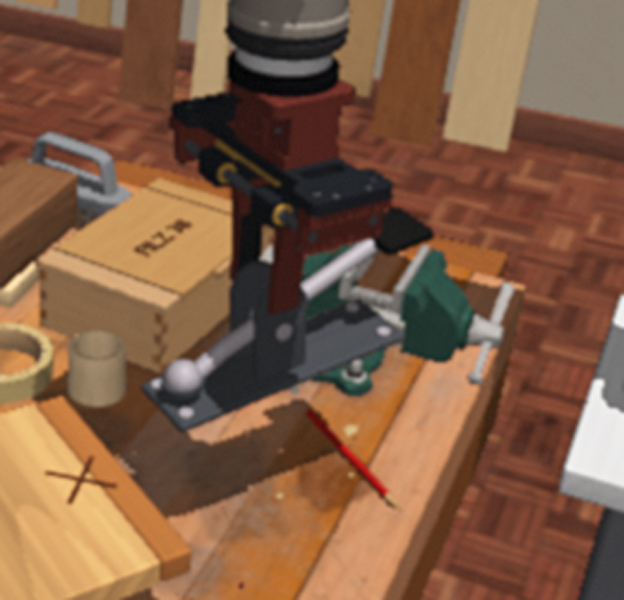

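The jack is pitched 4.6° front-down and slid back about 6 mm. I'll tilt the tool to level it and check.

arm_command(increments=[[[0, 0, 0], [1.9, -1.3, 0]], [[0, 0, 0], [1.9, -1.3, 0]], [[0, 0, 0], [0, 0, 0]], [[0, 0, 0], [0, 0, 0]]])

```text
time: 15.28
eef_pos: [0.374, 0.3223, 0.1657]
tool_rot: [0.649, 0.344, -0.599, 0.318]
wrist_force: [0.3, 0.9, -8.7]
grip_width: 0.0396
```

```bash
cat > base2.py <<'E'
from h import *
from scipy.optimize import least_squares
def run(zlo=None):
    o=r.observe();s=snapshot('wrist');T=R.from_quat(o['tool_rot']).as_matrix()
    yaw=np.arctan2(-T[1,2],-T[0,2]);c,n=np.cos(yaw),np.sin(yaw);P=cloud(s)-o['eef_pos']
    X=P[:,0]*c+P[:,1]*n;Y=-P[:,0]*n+P[:,1]*c;Z=P[:,2]
    m=(abs(Y)<.029)&(abs(Y)>.019)&(X>.028)&(X<.11)&(Z<-.02)&(Z>-.065)
    x,z=X[m],Z[m]
    for i in range(3):
        f=np.polyfit(x,z,1);k=abs(z-np.polyval(f,x))<.003;x,z=x[k],z[k]
    print('tcp',o['eef_pos'].round(4),'F',o['wrist_force'].round(1),'yaw',np.degrees(yaw).round(2))
    print('base slope deg',np.degrees(np.arctan(f[0])).round(2),'base bottom world z at x=0/.09:',(o['eef_pos'][2]+np.polyval(f,[0,.09])-.008).round(4),len(x))
    b=(((X-.069)**2+Y**2)<.0135**2)&(Z>-.03)
    g=least_squares(lambda p:np.sqrt((X[b]-p[0])**2+(Y[b]-p[1])**2+(Z[b]-p[2])**2)-.014,[.069,0,-.02],loss='soft_l1',f_scale=.001).x
    W=np.array([g[0]*c-g[1]*n,g[0]*n+g[1]*c,g[2]])+o['eef_pos']
    print('ball rel',g.round(4),'world',W.round(4),b.sum())
    L=np.array([.4583,.4475]);e=L-W[:2];print('to lift along,left',(e@[.561,.828]).round(4),(e@[-.828,.561]).round(4))
    return s
if __name__=='__main__':
    s=run();cv2.imwrite('pics/wb.png',s['img'])
E
python3 base2.py
```

```text
tcp [0.374  0.3223 0.1657] F [ 0.3  0.9 -8.7] yaw 55.86
base slope deg -0.14 base bottom world z at x=0/.09: [0.1215 0.1213] 2530
ball rel [ 0.0677 -0.0003 -0.0207] world [0.4123 0.3782 0.145 ] 1501
to lift along,left 0.0832 0.0008
```

arm_command(increments=[[[3.5, 5.2, -20], [0, 0, 0]], [[3.5, 5.2, -30], [0, 0, 0]], [[0, 0, -30], [0, 0, 0]], [[0, 0, -18], [0, 0, 0]], [[0, 0, -9], [0, 0, 0]], [[0, 0, 0], [0, 0, 0]], [[0, 0, 0], [0, 0, 0]]])

```text
time: 16.2
eef_pos: [0.3815, 0.3333, 0.0594]
tool_rot: [0.65, 0.344, -0.599, 0.318]
wrist_force: [0.1, 0.2, -8.3]
grip_width: 0.0398
```

```bash
python3 base2.py; python3 - <<'E'
from h import *
s=snapshot('scene');cv2.imwrite('pics/s11.png',cv2.resize(s['img'][170:420,200:460],None,fx=2.4,fy=2.4,interpolation=cv2.INTER_CUBIC))
E
```

```text
tcp [0.3815 0.3333 0.0594] F [ 0.1  0.2 -8.3] yaw 55.86
base slope deg -3.62 base bottom world z at x=0/.09: [0.0184 0.0127] 837
ball rel [ 0.0678 -0.0003 -0.0205] world [0.4198 0.3892 0.0389] 1497
to lift along,left 0.0699 0.0008
```

View pics/s11.png

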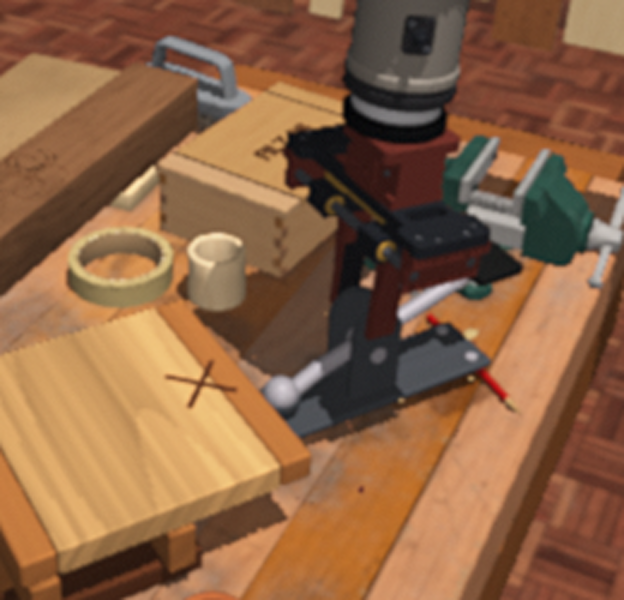

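View pics/wb.png

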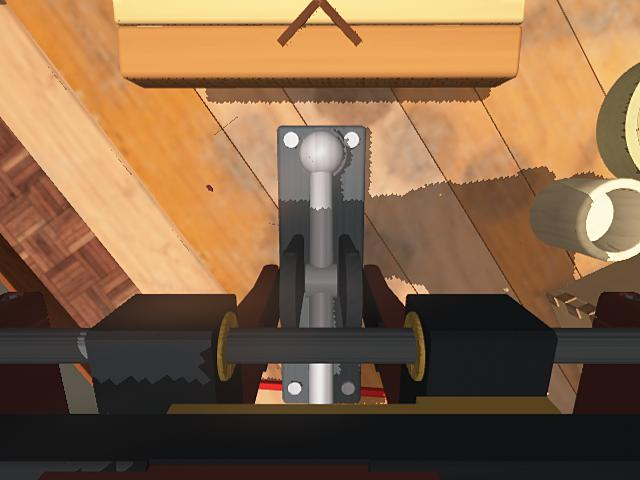

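arm_command(increments=[[[3.4, 5, 0], [0, 0, 0]], [[3.4, 5, 0], [0, 0, 0]], [[3.4, 5, -3], [0, 0, 0]], [[2.2, 3.3, -4], [0, 0, 0]], [[2.2, 3.3, -3.5], [0, 0, 0]], [[0, 0, 0], [0, 0, 0]], [[0, 0, 0], [0, 0, 0]]])

```text
time: 17.18
eef_pos: [0.3953, 0.354, 0.048]
tool_rot: [0.649, 0.344, -0.599, 0.318]
wrist_force: [-0.1, -0.1, -8.1]
grip_width: 0.0401
```

```bash
python3 base2.py; python3 - <<'E'
from h import *
s=snapshot('scene');cv2.imwrite('pics/s12.png',cv2.resize(s['img'][170:420,200:460],None,fx=2.4,fy=2.4,interpolation=cv2.INTER_CUBIC))
E
```

```text
tcp [0.3953 0.354  0.048 ] F [-0.1 -0.1 -8.1] yaw 55.86
base slope deg 0.21 base bottom world z at x=0/.09: [0.0035 0.0038] 2368
ball rel [ 0.0693 -0.0003 -0.0189] world [0.4345 0.4113 0.0291] 2117
to lift along,left 0.0434 0.0006
```

View pics/s12.png

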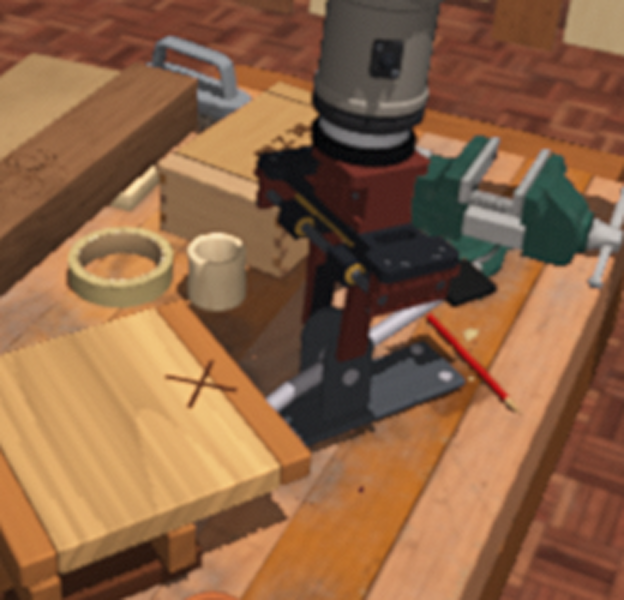

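View pics/wb.png

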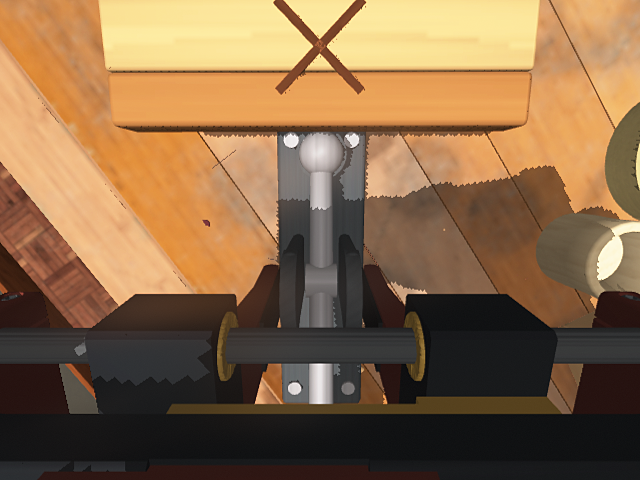

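```bash
python3 - <<'E'
from h import *
s=snapshot('wrist');o=r.observe();d=np.array([.561,.828]);n=np.array([-.828,.561])
for a in pinpoint(s,'cross_mark')[:1]+[{'at':[320,46.5],'conf':0}]:
    p=onz(s,*a['at'],.077);e=p[:2]-o['eef_pos'][:2];print(a,p.round(4),(e@d).round(4),(e@n).round(4))
    u,v=map(int,a['at']);print(w(s,*a['at'],s['depth'][v,u]).round(4))
for m in silhouettes(s,'panel')[:1]:
    P=cloud(s,m['mask']);P=P[(P[:,2]>.07)&(P[:,2]<.09)];e=P[:,:2]-o['eef_pos'][:2];print('front',np.percentile(e@d,[.2,1]),'y',np.percentile(e@n,[.3,99.7]),np.median(P[:,2]))
E
```

```text
{'at': [319.1, 43.6], 'conf': 0.58} [0.4584 0.4479 0.077 ] 0.113 0.0006
[0.4583 0.4478 0.0773]
{'at': [320, 46.5], 'conf': 0} [0.4581 0.4467 0.077 ] 0.1118 0.0002
[0.4579 0.4465 0.0776]
front [0.07645732 0.07671927] y [-0.0977091   0.09891591] 0.07710666499197136
```

arm_command(increments=[[[3, 4.5, 0], [0, 0, 0]], [[4.5, 6.8, 0], [0, 0, 0]], [[4.5, 6.8, 0], [0, 0, 0]], [[4.5, 6.8, 0], [0, 0, 0]], [[4.5, 6.8, 0], [0, 0, 0]], [[3.3, 5, 0], [0, 0, 0]], [[0, 0, 0], [0, 0, 0]], [[0, 0, 0], [0, 0, 0]]])

```text
time: 18.42
eef_pos: [0.4195, 0.3905, 0.0479]
tool_rot: [0.649, 0.344, -0.599, 0.318]
wrist_force: [0.2, -0.1, -8.1]
grip_width: 0.0395
```

```bash
python3 - <<'E'
from h import *
s=snapshot('wrist');o=r.observe();d=np.array([.561,.828]);n=np.array([-.828,.561]);cv2.imwrite('pics/w13.png',s['img'])
print(o['eef_pos'].round(4),o['wrist_force'].round(1),o['torque'].round(2))
for a in pinpoint(s,'cross_mark')[:1]:
    p=onz(s,*a['at'],.077);e=p[:2]-o['eef_pos'][:2];print(a,p.round(4),(e@d).round(4),(e@n).round(4))
for m in silhouettes(s,'panel')[:1]:
    P=cloud(s,m['mask']);P=P[(P[:,2]>.07)&(P[:,2]<.09)];e=P[:,:2]-o['eef_pos'][:2];print('front',np.percentile(e@d,[.2,1]),'y',np.percentile(e@n,[.3,99.7]),np.median(P[:,2]))
s=snapshot('scene');cv2.imwrite('pics/s13.png',cv2.resize(s['img'][170:420,200:460],None,fx=2.4,fy=2.4,interpolation=cv2.INTER_CUBIC))
E
```

```text
[0.4196 0.3905 0.0479] [-0.3 -0.4 -8.5] [-0.15  0.05 -0.01]
{'at': [320.9, 147.2], 'conf': 0.82} [0.4574 0.4458 0.077 ] 0.067 -0.0003
front [0.03347268 0.03434823] y [-0.09829328  0.09855006] 0.07715184334604719
```

View pics/s13.png

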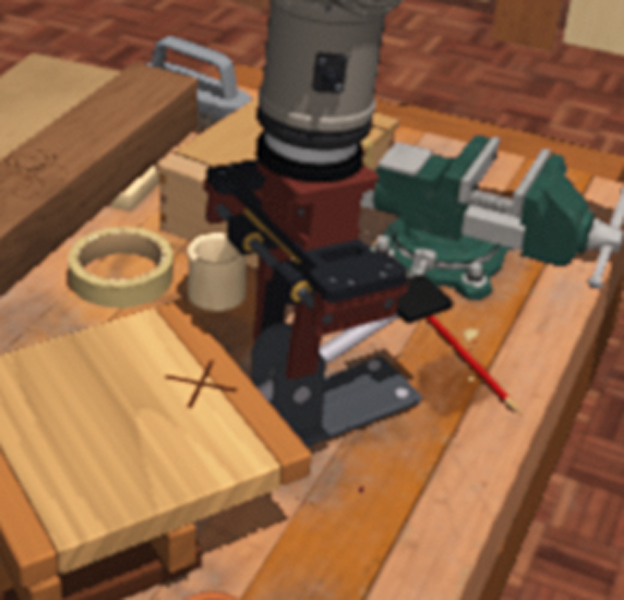

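View pics/w13.png

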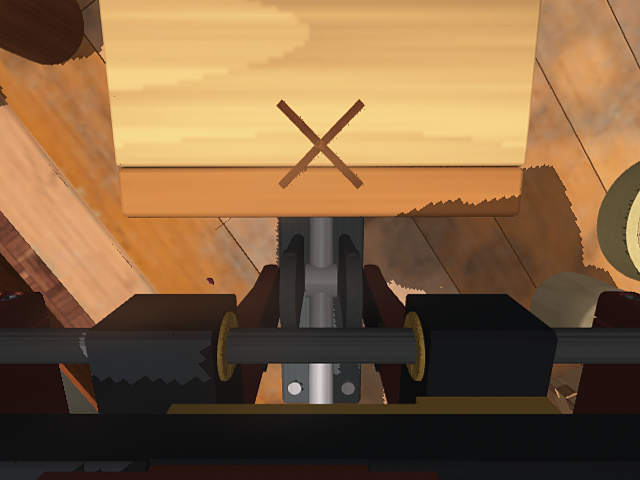

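arm_command(increments=[[[0, 0, -2], [0, 0, 0]], [[0, 0, -1.5], [0, 0, 0]], [[0, 0, -0.5], [0, 0, 0]], [[0, 0, 0], [0, 0, 0]]])

```text
time: 19.12
eef_pos: [0.4199, 0.3909, 0.0442]
tool_rot: [0.649, 0.344, -0.599, 0.318]
wrist_force: [-1.1, -1.4, -5.7]
grip_width: 0.0395
```

arm_command(increments=[[[0, 0, -0.5], [0, 0, 0]], [[0, 0, 0], [0, 0, 0]]])

```text
time: 19.38
eef_pos: [0.4199, 0.3909, 0.0439]
tool_rot: [0.65, 0.344, -0.599, 0.318]
wrist_force: [-2.4, -2.7, -1.3]
grip_width: 0.0398
```

arm_command(increments=[[[0, 0, 0], [0, 0, 0]], [[0, 0, 0], [0, 0, 0]], [[0, 0, 0], [0, 0, 0]], [[0, 0, 0], [0, 0, 0]]], hand=0.75)

```text
time: 19.88
eef_pos: [0.4199, 0.3912, 0.0437]
tool_rot: [0.65, 0.344, -0.599, 0.318]
wrist_force: [-0.4, -0.7, -0.5]
grip_width: 0.0657
```

arm_command(increments=[[[0, 0, 10], [0, 0, 0]], [[0, 0, 25], [0, 0, 0]], [[0, 0, 30], [0, 0, 0]], [[0, 0, 35], [-1.9, 1.3, 0]], [[0, 0, 20], [-1.9, 1.3, 0]], [[-10, -15, 0], [0, 0, 0]], [[-20, -30, 0], [0, 0, 0]], [[-20, -30, 0], [0, 0, 0]], [[-10, -16, 0], [0, 0, 0]], [[0, 0, 0], [0, 0, 0]], [[0, 0, 0], [0, 0, 0]]], hand=0)

```text
time: 21.25
eef_pos: [0.3606, 0.3012, 0.1641]
tool_rot: [0.625, 0.332, -0.624, 0.331]
wrist_force: [-0.4, 0.4, 0.1]
grip_width: 0.0003
```

```bash
python3 - <<'E'
from h import *
o=r.observe();print(o['eef_pos'].round(4),o['grip_width'],o['qpos'].round(2));d=np.array([.561,.828]);n=np.array([-.828,.561])
T=R.from_quat(o['tool_rot']).as_matrix();print('tool x',T[:,0].round(3))
L=np.array([.4583,.4475])
for k in('wrist','scene','top'):
    s=snapshot(k);cv2.imwrite(f'pics/{k}14.png',s['img'])
    for t,z in(('handle_plate',.089),('cross_mark',.077),('jack',0),('saddle_top',.038)):
        for a in pinpoint(s,t)[:1]:
            p=onz(s,*a['at'],z);e=p[:2]-L;print(k,t,np.round(a['at']),round(a['conf'],2),p.round(4),w(s,*a['at'],s['depth'][int(a['at'][1]),int(a['at'][0])]).round(3),'rel lift',(e@d).round(4),(e@n).round(4))
E
```

```text
[0.3606 0.3012 0.1641] 0.00027097396730680376 [-0.33  0.22 -0.57  2.03  0.15  0.92 -1.57]
tool x [ 0.001  0.001 -1.   ]
wrist handle_plate [320. 254.] 0.57 [0.3519 0.2883 0.089 ] [0.352 0.289 0.09 ] rel lift -0.1915 -0.0012
wrist jack [321. 114.] 0.66 [0.419  0.3862 0.    ] [0.416 0.381 0.059] rel lift -0.0728 -0.0018
scene handle_plate [373. 292.] 0.63 [0.3512 0.2841 0.089 ] [0.35  0.287 0.091] rel lift -0.1954 -0.003
scene cross_mark [247. 351.] 0.74 [0.4837 0.5232 0.077 ] [0.482 0.525 0.079] rel lift 0.0769 0.0214
scene jack [316. 352.] 0.72 [0.4163 0.3948 0.    ] [0.381 0.473 0.079] rel lift -0.0672 0.0052
top cross_mark [212. 262.] 0.85 [0.4646 0.444  0.077 ] [0.464 0.444 0.079] rel lift 0.0006 -0.0072
```

View pics/wrist14.png

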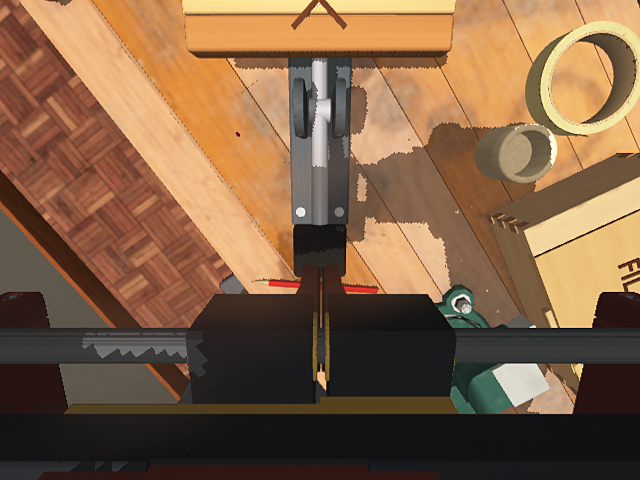

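View pics/scene14.png

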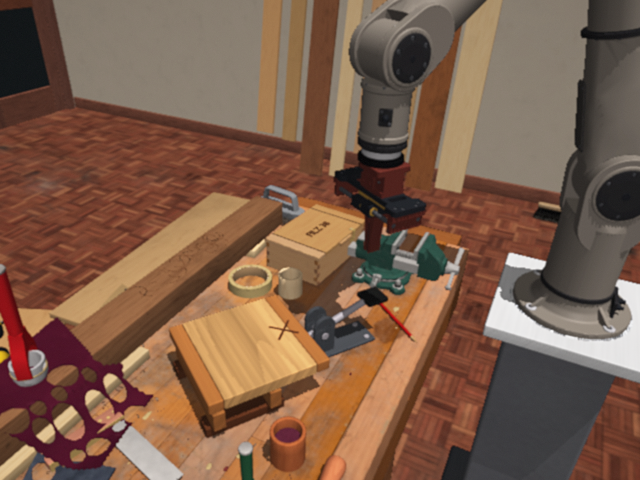

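```bash
python3 - <<'E'
from h import *
s=snapshot('wrist');P=cloud(s);d=np.array([.561,.828]);n=np.array([-.828,.561]);L=np.array([.4583,.4475])
e=P[:,:2]-L;X=e@d;Y=e@n;Z=P[:,2]
c=(abs(Y)<.03)&(X>-.13)&(X<-.03)&(Z>.06)&(Z<.1)
k=c&(abs(Y)>.012);k&=X<-.045
print('cheeks X',np.percentile(X[k],[1,99]).round(4),'Y',np.percentile(Y[k],[1,99]).round(4),'zmax',Z[k].max())
k=(abs(Y)<.03)&(X<-.1)&(X>-.21)&(Z>.075)&(Z<.1);print('plate X',np.percentile(X[k],[.5,99.5]).round(4),'Y',np.percentile(Y[k],[1,99]).round(4),np.median(Z[k]))
for lo,hi in((255,285),):
  pass
# base rear edge by pixel
for uv in((292,224),(351,224),(300.5,212),(339,212),(321,254)):
    z=.089 if uv[1]==254 else .008
    p=onz(s,*uv,z)[:2]-L;print(uv,(p@d).round(4),(p@n).round(4))
for uv in((188,57),(452,57),(186,50),(453,50)):
    p=onz(s,*uv,.055 if uv[1]==57 else .077)[:2]-L;print('panel front',uv,(p@d).round(4),(p@n).round(4))
cv2.imwrite('pics/c15.png',cv2.resize(s['img'][0:280,230:410],None,fx=2.1,fy=2.1,interpolation=cv2.INTER_CUBIC))
E
```

```text
cheeks X [-0.097  -0.0543] Y [-0.0199  0.0193] zmax 0.0894787882270991
plate X [-0.2092 -0.136 ] Y [-0.0217  0.0211] 0.08897433910753441
(292, 224) -0.1854 0.0286
(351, 224) -0.1854 -0.0337
(300.5, 212) -0.1725 0.0194
(339, 212) -0.1725 -0.0209
(321, 254) -0.1931 -0.0019
panel front (188, 57) -0.0368 0.1058
panel front (452, 57) -0.0367 -0.108
panel front (186, 50) -0.0374 0.0989
panel front (453, 50) -0.0373 -0.1005
```

View pics/c15.png

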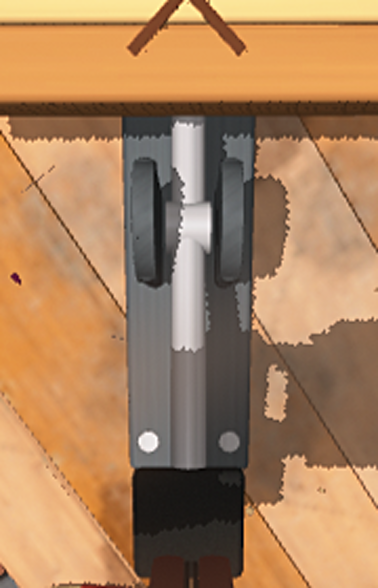

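The cheeks put the saddle within about 1–2 mm of the lift point. Next I bring the closed fingers over the plate.

arm_command(increments=[[[-6.6, -8.7, 0], [0, 0, 0]], [[-6.6, -8.7, -15], [0, 0, 0]], [[0, 0, -25], [0, 0, 0]], [[0, 0, -20], [0, 0, 0]], [[0, 0, -4], [0, 0, 0]], [[0, 0, 0], [0, 0, 0]]])

```text
time: 22.8
eef_pos: [0.3465, 0.2824, 0.0999]
tool_rot: [0.625, 0.331, -0.625, 0.331]
wrist_force: [0.3, 0.5, 0.2]
grip_width: 0.0009
```

arm_command(increments=[[[0, 0, -5], [0, 0, 0]], [[0, 0, -5], [0, 0, 0]], [[0, 0, -5], [0, 0, 0]], [[0, 0, -5], [0, 0, 0]], [[0, 0, -5], [0, 0, 0]], [[0, 0, 0], [0, 0, 0]]])

```text
time: 23.55
eef_pos: [0.3463, 0.2823, 0.0741]
tool_rot: [-0.624, -0.331, 0.625, -0.331]
wrist_force: [-0.7, 0.3, 0.4]
grip_width: 0.0006
```

```bash
python3 - <<'E'
from h import *
o=r.observe();print(o['eef_pos'].round(4),o['wrist_force'].round(1))
s=snapshot('wrist');cv2.imwrite('pics/w16.png',s['img'])
s=snapshot('scene');cv2.imwrite('pics/s16.png',cv2.resize(s['img'][200:420,160:420],None,fx=2.6,fy=2.6,interpolation=cv2.INTER_CUBIC))
E
```

```text
[0.3463 0.2823 0.0741] [-0.7  0.3  0.4]
```

View pics/w16.png

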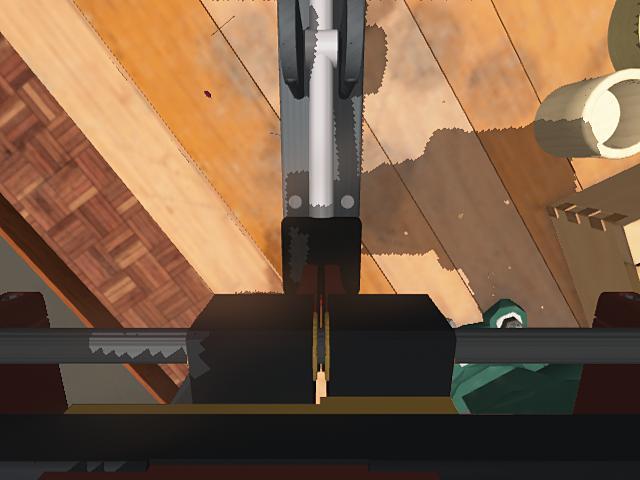

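View pics/s16.png

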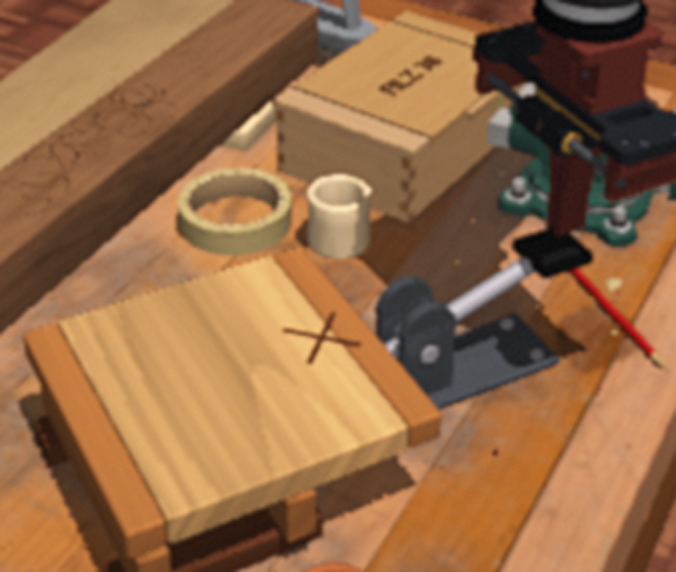

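arm_command(increments=[[[0, 0, -5], [0, 0, 0]], [[0, 0, -5], [0, 0, 0]], [[0, 0, -5], [0, 0, 0]], [[0, 0, -4], [0, 0, 0]], [[0, 0, 0], [0, 0, 0]]])

```text
time: 24.28
eef_pos: [0.3463, 0.2819, 0.0552]
tool_rot: [-0.624, -0.331, 0.625, -0.331]
wrist_force: [-1.3, -2.5, 3.5]
grip_width: 0.0008
```

```bash
cat > look.py <<'E'
from h import *
import sys
o=r.observe();print(o['time'],o['eef_pos'].round(4),o['wrist_force'].round(1))
s=snapshot('scene');cv2.imwrite(f'pics/s{sys.argv[1]}.png',cv2.resize(s['img'][200:420,160:420],None,fx=2.6,fy=2.6,interpolation=cv2.INTER_CUBIC))
L=np.array([.4583,.4475]);d=np.array([.561,.828]);n=np.array([-.828,.561])
for m in silhouettes(s,'panel')[:1]:
    P=cloud(s,m['mask']);e=P[:,:2]-L;X=e@d;Y=e@n
    k=(abs(Y)<.09)&(X>-.03)&(X<.17)&(P[:,2]>.065);A=np.c_[X[k],Y[k],np.ones(k.sum())];z=P[k,2]
    for i in range(3):
        f=np.linalg.lstsq(A,z,rcond=None)[0];g=abs(A@f-z)<.004;A,z=A[g],z[g]
    print('panel top plane: slope x,y, z at cross',f.round(4),len(z),'conf',m['conf'])
E
python3 look.py 17
```

```text
24.275 [0.3463 0.2819 0.0552] [-1.3 -2.5  3.5]
panel top plane: slope x,y, z at cross [-0.0004  0.0002  0.0774] 8640 conf 0.77
```

View pics/s17.png

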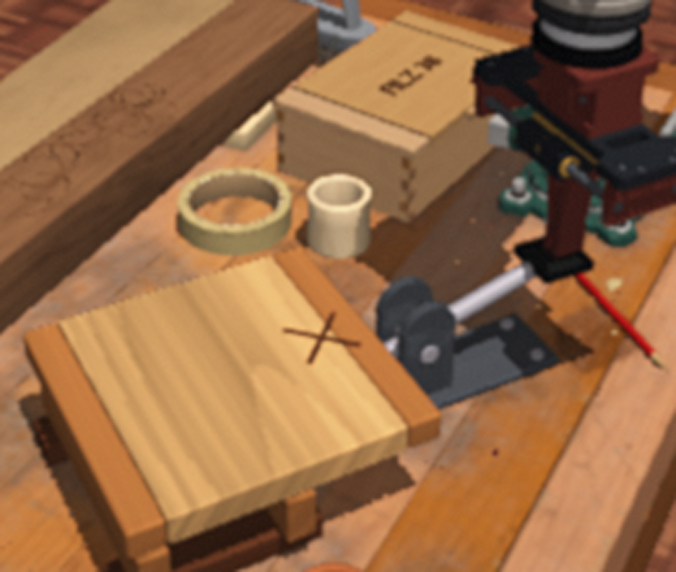

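The panel hasn't risen and the plate has hardly moved, so something is off. I'll look closer.

```bash
python3 - <<'E'
from h import *
s=snapshot('wrist');cv2.imwrite('pics/w18.png',cv2.resize(s['img'][180:330,220:420],None,fx=4,fy=4,interpolation=cv2.INTER_CUBIC))
P=cloud(s);L=np.array([.4583,.4475]);d=np.array([.561,.828]);n=np.array([-.828,.561])
for v in range(150,330,8):
    for u in(321,):
        p=w(s,u,v,s['depth'][v,u]);print(v,((p[:2]-L)@d).round(4),((p[:2]-L)@n).round(4),p[2].round(4), end=' | ')
        p=w(s,300,v,s['depth'][v,300]);print(((p[:2]-L)@d).round(4),p[2].round(4))
s=snapshot('scene');cv2.imwrite('pics/s18.png',cv2.resize(s['img'][240:340,310:410],None,fx=6,fy=6,interpolation=cv2.INTER_CUBIC))
E
```

```text
150 -0.1318 -0.0005 0.0695 | -0.1318 0.0082
158 -0.1356 -0.0005 0.0741 | -0.1372 0.0085
166 -0.1396 -0.0005 0.0742 | -0.1426 0.0076
174 -0.1435 -0.0005 0.0743 | -0.1481 0.0077
182 -0.1475 -0.0005 0.0744 | -0.1536 0.0081
190 -0.1514 -0.0005 0.0761 | -0.1593 0.0078
198 -0.1552 -0.0005 0.0779 | -0.1649 0.0083
206 -0.1592 -0.0005 0.0783 | -0.1705 0.0088
214 -0.1632 -0.0005 0.0787 | -0.1764 0.0082
222 -0.1668 -0.0005 0.0812 | -0.1826 0.0067
230 -0.1706 -0.0005 0.0824 | -0.1703 0.0836
238 -0.1743 -0.0005 0.0841 | -0.1742 0.0847
246 -0.1786 -0.0005 0.0837 | -0.1787 0.0834
254 -0.1825 -0.0005 0.0846 | -0.1826 0.0844
262 -0.1868 -0.0005 0.0844 | -0.1869 0.0843
270 -0.19 -0.0005 0.0876 | -0.1918 0.0828
278 -0.1896 -0.0005 0.0993 | -0.1959 0.0834
286 -0.1919 -0.0005 0.1034 | -0.1881 0.1124
294 -0.1959 -0.0005 0.1033 | -0.1665 0.1686
302 -0.1993 -0.0005 0.1045 | -0.1661 0.174
310 -0.2027 -0.0005 0.1057 | -0.1662 0.1777
318 -0.206 -0.0005 0.107 | -0.1657 0.1823
326 -0.2706 -0.0007 -0.0001 | -0.1657 0.1856
```

View pics/w18.png

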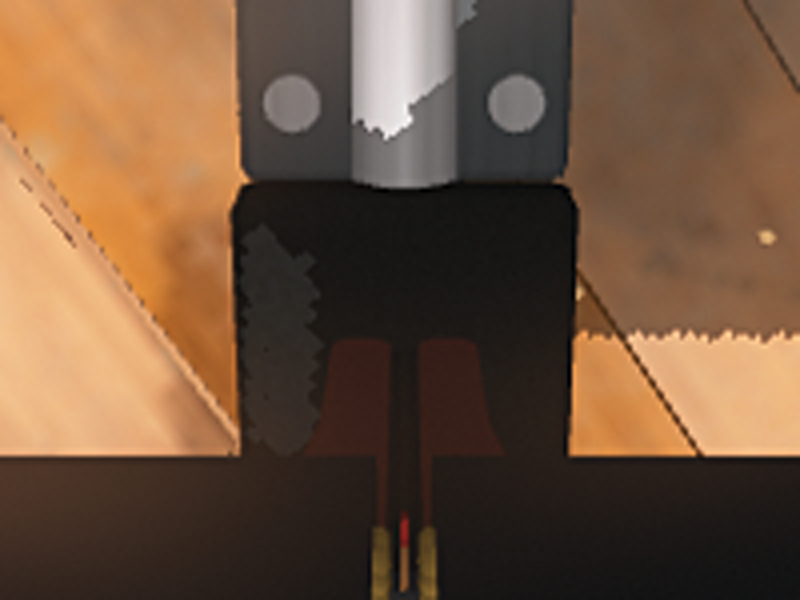

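View pics/s18.png

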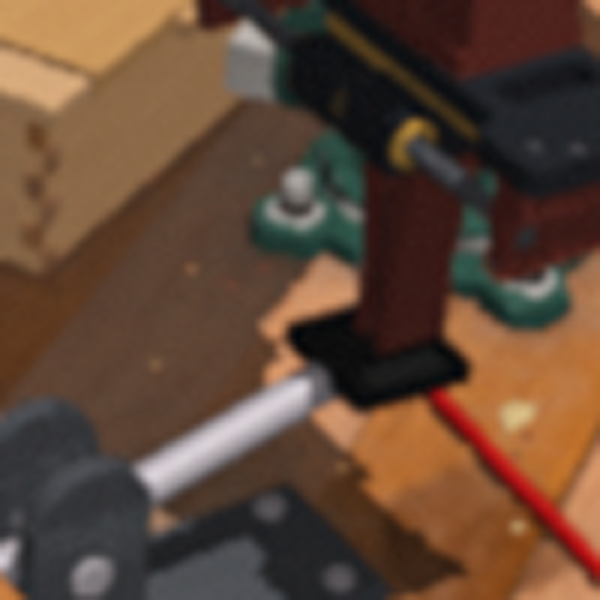

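Wrist-camera depth shows the plate at z≈0.084, with the fingers resting on it at about 3.5 N. So when closed, the finger ends sit roughly 29 mm above the nominal TCP height. I'll keep going and use the plate's position and the force as the guide.

arm_command(increments=[[[0, 0, -4], [0, 0, 0]], [[0, 0, -4], [0, 0, 0]], [[0, 0, 0], [0, 0, 0]]])

```text
time: 24.85
eef_pos: [0.3464, 0.2821, 0.0472]
tool_rot: [-0.624, -0.331, 0.625, -0.331]
wrist_force: [-1.3, -3.6, 4.2]
grip_width: 0.0004
```

```bash
cat > plate.py <<'E'
from h import *
o=r.observe();print(o['time'],o['eef_pos'].round(4),o['wrist_force'].round(1),o['torque'].round(2),o['qpos'].round(3))
s=snapshot('wrist');L=np.array([.4583,.4475]);d=np.array([.561,.828]);n=np.array([-.828,.561])
cv2.imwrite('pics/wp.png',s['img'])
for v in range(206,300,8):
    p=w(s,321,v,s['depth'][v,321]);q=w(s,298,v,s['depth'][v,298]);print(v,((p[:2]-L)@d).round(4),p[2].round(4),'|',((q[:2]-L)@d).round(4),q[2].round(4))
E
python3 plate.py;python3 look.py 19
```

```text
24.85 [0.3464 0.2821 0.0472] [-1.3 -3.6  4.2] [-0.74  0.31  0.05] [-0.389  0.371 -0.507  2.182  0.294  0.653 -1.699]
206 -0.159 0.0715 | -0.169 0.0108
214 -0.1629 0.0724 | -0.175 0.0081
222 -0.1667 0.0736 | -0.1807 0.0081
230 -0.1709 0.0734 | -0.1709 0.0731
238 -0.1744 0.0759 | -0.1739 0.0776
246 -0.1784 0.0764 | -0.1784 0.0764
254 -0.1824 0.077 | -0.1823 0.0772
262 -0.1869 0.0762 | -0.1869 0.0762
270 -0.1897 0.0802 | -0.1914 0.0758
278 -0.1901 0.0901 | -0.1964 0.0741
286 -0.1921 0.0949 | -0.1318 0.2374
294 -0.1318 0.2374 | -0.1668 0.1598
24.9 [0.3465 0.2822 0.0473] [-2.3 -2.7  3.9]
panel top plane: slope x,y, z at cross [-0.0005 -0.0002  0.0774] 8630 conf 0.9
```

View pics/s19.png

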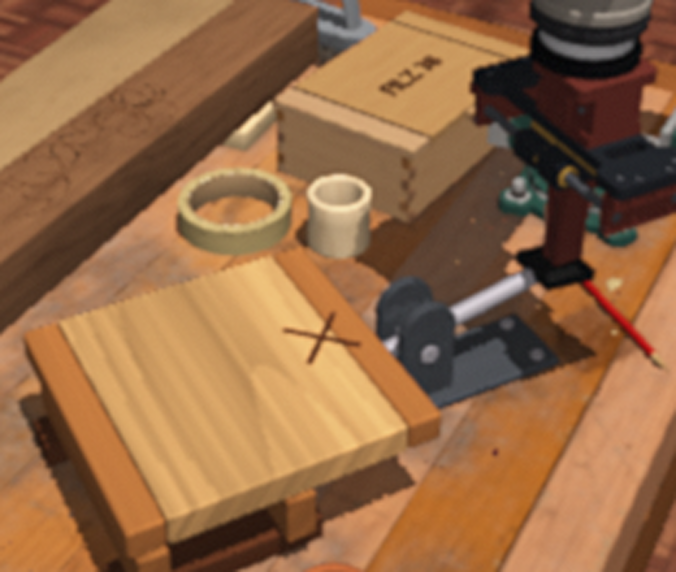

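The plate follows the tool one-for-one. I'll continue down.

arm_command(increments=[[[0, 0, -4], [0, 0, 0]], [[0, 0, -5], [0, 0, 0]], [[0, 0, -5], [0, 0, 0]], [[0, 0, -4], [0, 0, 0]], [[0, 0, 0], [0, 0, 0]]])

```text
time: 25.62
eef_pos: [0.3454, 0.2807, 0.0288]
tool_rot: [-0.624, -0.33, 0.626, -0.332]
wrist_force: [-3.3, -6.1, 7.3]
grip_width: 0.0004
```

```bash
python3 plate.py;python3 look.py 20
```

```text
25.625 [0.3454 0.2807 0.0288] [-3.3 -6.1  7.3] [-1.46  0.82 -0.01] [-0.408  0.404 -0.488  2.195  0.326  0.615 -1.728]
206 -0.1598 0.0581 | -0.1682 0.008
214 -0.1636 0.059 | -0.1732 0.0086
222 -0.1676 0.0588 | -0.1787 0.0076
230 -0.172 0.0574 | -0.1841 0.0072
238 -0.1753 0.0603 | -0.1754 0.0596
246 -0.1792 0.0608 | -0.1789 0.062
254 -0.184 0.0587 | -0.1838 0.0594
262 -0.1884 0.0583 | -0.188 0.0593
270 -0.1913 0.0619 | -0.1934 0.0563
278 -0.1917 0.0716 | -0.1984 0.0549
286 -0.194 0.0757 | -0.2035 0.0533
294 -0.1976 0.0766 | -0.1673 0.1432
25.675 [0.3454 0.2807 0.0289] [-3.8 -6.2  6.7]
panel top plane: slope x,y, z at cross [-0.0633 -0.0004  0.0881] 8883 conf 0.79
```

View pics/s20.png

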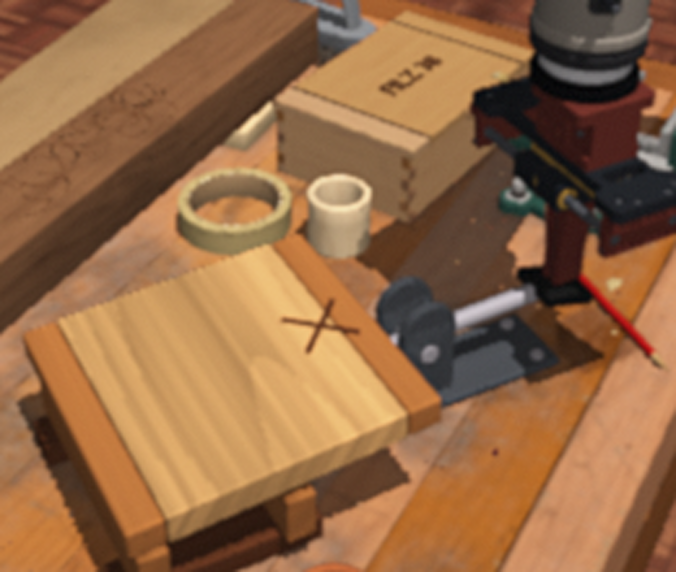

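The panel is lifting: the cross is up about 11 mm. The tool is being pushed back with about 7 N, so I'll ease back slightly while going on down.

arm_command(increments=[[[-0.8, -1.2, -2], [0, 0, 0]], [[-0.8, -1.2, -3], [0, 0, 0]], [[0, 0, -3], [0, 0, 0]], [[0, 0, 0], [0, 0, 0]]])

```text
time: 26.28
eef_pos: [0.3452, 0.2804, 0.0216]
tool_rot: [0.625, 0.331, -0.625, 0.331]
wrist_force: [-1.8, -3.5, 7.1]
grip_width: 0.0004
```

```bash
python3 plate.py;python3 look.py 21
```

```text
26.275 [0.3452 0.2804 0.0216] [-1.8 -3.5  7.1] [-0.65  0.32 -0.03] [-0.415  0.415 -0.479  2.203  0.339  0.593 -1.74 ]
206 -0.16 0.0533 | -0.1673 0.0083
214 -0.164 0.0525 | -0.1722 0.0084
222 -0.168 0.0523 | -0.1771 0.0092
230 -0.1718 0.0532 | -0.1823 0.0087
238 -0.1758 0.0532 | -0.1759 0.0529
246 -0.1795 0.0544 | -0.1795 0.0544
254 -0.1842 0.0525 | -0.184 0.0533
262 -0.1887 0.0517 | -0.189 0.0508
270 -0.1921 0.054 | -0.1937 0.0497
278 -0.1919 0.0653 | -0.1989 0.0475
286 -0.1942 0.0693 | -0.2043 0.0455
294 -0.1972 0.0716 | -0.1685 0.1355
26.325 [0.3452 0.2804 0.0216] [-1.8 -3.4  6.3]
panel top plane: slope x,y, z at cross [-0.093  -0.0002  0.0932] 8972 conf 0.5
```

arm_command(increments=[[[0, 0, -2.5], [0, 0, 0]], [[0, 0, -2], [0, 0, 0]], [[0, 0, -1.5], [0, 0, 0]], [[0, 0, 0], [0, 0, 0]]])

```text
time: 26.92
eef_pos: [0.3452, 0.2805, 0.0157]
tool_rot: [0.625, 0.331, -0.624, 0.331]
wrist_force: [-1.2, -2.7, 6.9]
grip_width: 0.0004
```

```bash
python3 plate.py|head -1;python3 look.py 22
```

```text
26.925 [0.3452 0.2805 0.0157] [-1.2 -2.7  6.9] [-0.7   0.35 -0.04] [-0.422  0.425 -0.472  2.206  0.35   0.579 -1.75 ]
26.975 [0.3452 0.2804 0.0157] [-1.9 -4.2  6.7]
panel top plane: slope x,y, z at cross [-0.1168 -0.0002  0.0973] 9057 conf 0.59
```

arm_command(increments=[[[0, 0, -1.5], [0, 0, 0]], [[0, 0, -1.5], [0, 0, 0]], [[0, 0, 0], [0, 0, 0]]])

```text
time: 27.45
eef_pos: [0.3454, 0.2806, 0.0136]
tool_rot: [0.625, 0.331, -0.624, 0.331]
wrist_force: [-5.9, -6.5, 22.5]
grip_width: 0.0005
```

```bash
python3 plate.py;python3 look.py 23
```

```text
27.45 [0.3454 0.2806 0.0136] [-5.9 -6.5 22.5] [-1.34  1.02 -0.04] [-0.426  0.429 -0.469  2.207  0.355  0.575 -1.755]
206 -0.1594 0.0473 | -0.1658 0.008
214 -0.1631 0.048 | -0.1703 0.0094
222 -0.1673 0.0463 | -0.1756 0.0073
230 -0.1715 0.0453 | -0.1802 0.0085
238 -0.1752 0.0466 | -0.1749 0.0478
246 -0.1789 0.0479 | -0.1783 0.0497
254 -0.1836 0.0458 | -0.1838 0.0453
262 -0.1882 0.0444 | -0.1886 0.0433
270 -0.1919 0.046 | -0.1931 0.0428
278 -0.1917 0.0573 | -0.1987 0.0395
286 -0.1939 0.0616 | -0.2042 0.0372
294 -0.1974 0.0625 | -0.1683 0.1276
27.5 [0.3454 0.2805 0.0137] [-4.9 -6.5 23. ]
panel top plane: slope x,y, z at cross [-0.1227 -0.0005  0.0983] 9081 conf 0.91
```

View pics/s23.png

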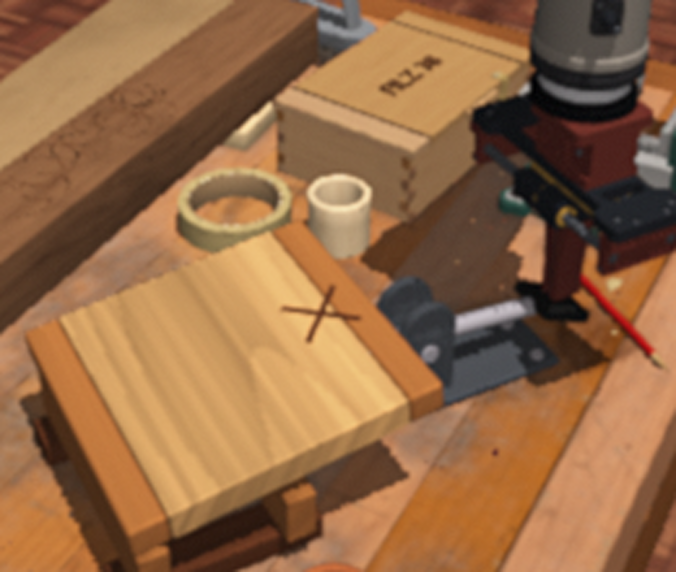

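The handle is at its stop, with force up to 22 N and the panel lifted 21 mm at the cross. Now I let it come fully up.

arm_command(increments=[[[0, 0, 3], [0, 0, 0]], [[0, 0, 4], [0, 0, 0]], [[0, 0, 5], [0, 0, 0]], [[0.8, 1.2, 5], [0, 0, 0]], [[0.8, 1.2, 5], [0, 0, 0]], [[0, 0, 5], [0, 0, 0]], [[0, 0, 5], [0, 0, 0]], [[0, 0, 6], [0, 0, 0]], [[0, 0, 8], [0, 0, 0]], [[0, 0, 10], [0, 0, 0]], [[0, 0, 10], [0, 0, 0]], [[0, 0, 0], [0, 0, 0]]])

```text
time: 29.1
eef_pos: [0.347, 0.2828, 0.0793]
tool_rot: [0.625, 0.331, -0.624, 0.331]
wrist_force: [0.2, -0.8, -0.1]
grip_width: 0.0006
```

```bash
python3 plate.py;python3 look.py 24
```

```text
29.1 [0.347  0.2828 0.0793] [ 0.2 -0.8 -0.1] [-0.04 -0.04  0.05] [-0.358  0.316 -0.536  2.159  0.243  0.722 -1.652]
206 -0.1615 0.0835 | -0.1733 0.0106
214 -0.1657 0.0853 | -0.1802 0.0076
222 -0.1696 0.0884 | -0.1692 0.0901
230 -0.1739 0.0897 | -0.1736 0.0906
238 -0.1787 0.0887 | -0.1785 0.0894
246 -0.1832 0.0892 | -0.1832 0.0891
254 -0.1877 0.0897 | -0.1877 0.0897
262 -0.1923 0.09 | -0.1927 0.089
270 -0.1895 0.1109 | -0.1971 0.09
278 -0.1892 0.1224 | -0.202 0.0899
286 -0.1914 0.127 | -0.2075 0.0886
294 -0.1947 0.1284 | -0.1652 0.1942
29.15 [0.3468 0.2825 0.0789] [ 0.  -0.3  0.3]
panel top plane: slope x,y, z at cross [ 0.     -0.0001  0.0774] 8630 conf 0.64
```

View pics/s24.png

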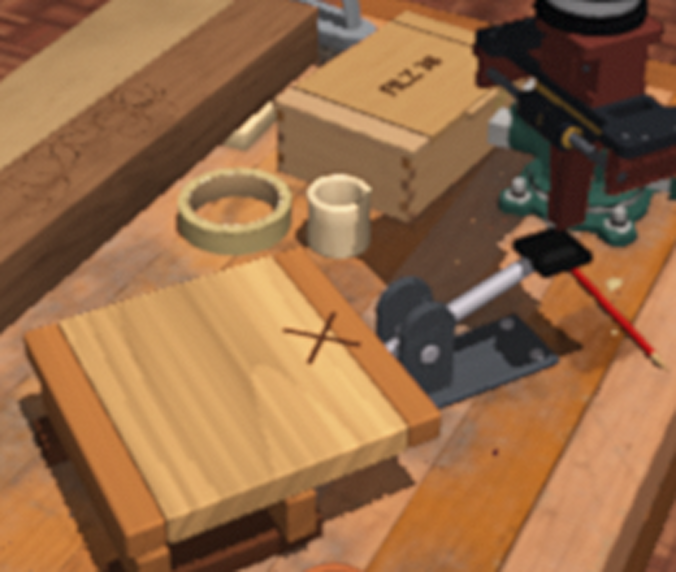

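View pics/wp.png

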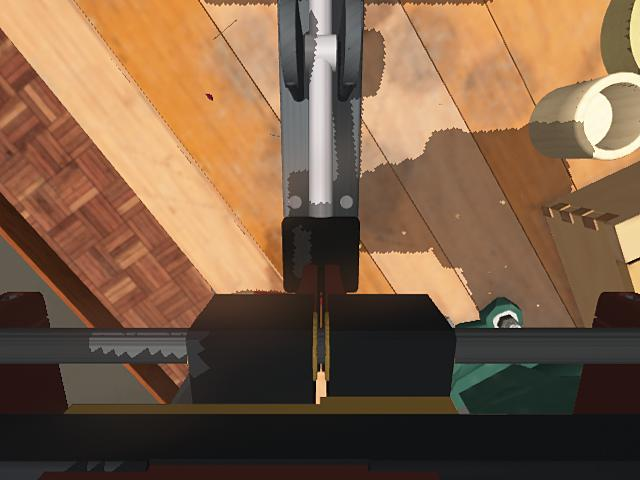

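The plate is back up at 0.089, the panel is flat on its batten at 0.077, and neither the jack nor the panel has shifted. Now the second press.

arm_command(increments=[[[0, 0, -9], [0, 0, 0]], [[0, 0, -8], [0, 0, 0]], [[0, 0, -6], [0, 0, 0]], [[0, 0, -5], [0, 0, 0]], [[0, 0, -5], [0, 0, 0]], [[0, 0, -5], [0, 0, 0]], [[-0.5, -0.8, -5], [0, 0, 0]], [[-0.5, -0.8, -5], [0, 0, 0]], [[-0.6, -0.8, -5], [0, 0, 0]], [[0, 0, -5], [0, 0, 0]], [[0, 0, -4], [0, 0, 0]], [[0, 0, -3], [0, 0, 0]]])

```text
time: 30.75
eef_pos: [0.345, 0.28, 0.0137]
tool_rot: [-0.625, -0.331, 0.625, -0.331]
wrist_force: [-4.8, -5.3, 20.8]
grip_width: 0.0009
```

arm_command(increments=[[[0, 0, -0.5], [0, 0, 0]], [[0, 0, 0], [0, 0, 0]], [[0, 0, 0], [0, 0, 0]]])

```text
time: 31.12
eef_pos: [0.345, 0.28, 0.0138]
tool_rot: [0.625, 0.331, -0.625, 0.332]
wrist_force: [-5.4, -5.1, 17.4]
grip_width: 0.0005
```

```bash
python3 plate.py;python3 look.py 25
```

```text
31.125 [0.345  0.28   0.0138] [-5.4 -5.1 17.4] [-1.14  1.   -0.01] [-0.424  0.429 -0.471  2.208  0.355  0.576 -1.755]
206 -0.1601 0.0473 | -0.1667 0.0072
214 -0.1638 0.0483 | -0.1716 0.0067
222 -0.1677 0.0477 | -0.176 0.0087
230 -0.1718 0.0472 | -0.1807 0.0095
238 -0.1758 0.047 | -0.1758 0.0469
246 -0.1797 0.0476 | -0.1796 0.0478
254 -0.1845 0.0453 | -0.1845 0.0453
262 -0.1894 0.043 | -0.1893 0.0433
270 -0.1928 0.0456 | -0.1941 0.0419
278 -0.1925 0.0571 | -0.1992 0.0402
286 -0.1945 0.062 | -0.2043 0.0387
294 -0.1984 0.0621 | -0.1688 0.1278
31.175 [0.345  0.28   0.0138] [-4.8 -5.  18.5]
panel top plane: slope x,y, z at cross [-1.22e-01  1.00e-04  9.81e-02] 9076 conf 0.66
```

View pics/s25.png

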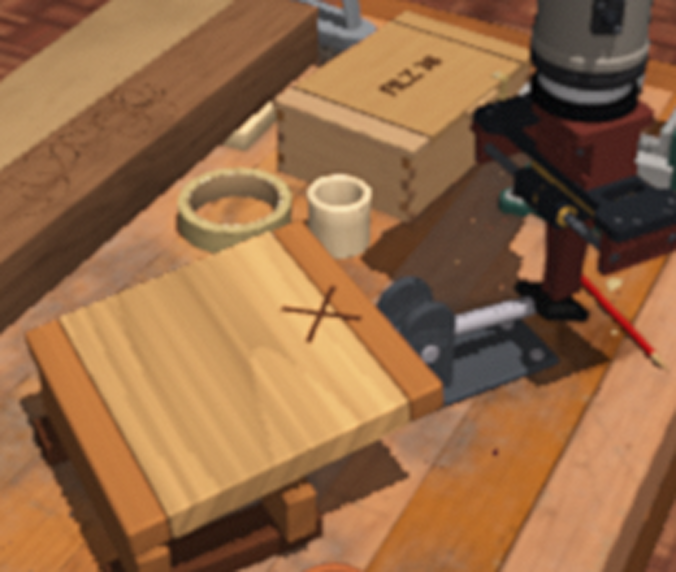

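```bash
python3 - <<'E'
from h import *
s=snapshot('top')
for t in ['cup_5','masking_roll','bench_brush']:
    a=silhouettes(s,t)
    if a: Q=cloud(s,a[0]['mask']);print(t,np.round([*np.percentile(Q,1,axis=0),*np.percentile(Q,99,axis=0)],3))
print(r.observe()['wrist_force'],r.close_job())
E
```

```text
cup_5 [0.524 0.228 0.005 0.574 0.276 0.056]
masking_roll [ 0.593  0.224 -0.004  0.695  0.316  0.032]
bench_brush [ 0.658 -0.057  0.004  0.801  0.001  0.095]
the job is handed in; nothing more can be done
[-4.81720451 -5.3735197  17.71334782] None
```

The job is handed in with the jack under the lift pad, the handle held fully down and the panel's front edge clear of the batten. One thing went wrong: the first time I lowered the jack, it knocked the panel.

**What I did**
- I carried the jack over the box and stood it with its saddle about 1–2 mm from the point below the cross.
- I pumped it once to its stop, which raised the panel 21 mm at the cross.
- I let the handle come right up; the plate was back at 89 mm and the panel lay flat on its batten.
- I pressed it fully down again at about 31 s, well inside the 64 s limit.

**Last checks**
- **Handle:** it is at its stop, held with about 18 N.
- **Panel:** it tilts 0.12 rad, with the cross 21 mm above its resting height.
- **Bystanders:** the cup, tape roll and brush measure the same as before, within camera noise.

**What failed or disagreed**
- **Panel knocked:** the jack's base caught the panel's front edge and tipped it front-down. I let it back onto the battens slowly, but it ended about 5 mm further back than it started. This was a push on the panel that you had not asked for.
- **Jack slipped:** that bump also pitched the jack 4.6° in the grip. I levelled it, re-measured the panel and placed the jack to its new position.
- **Finger height:** with the gripper shut, the finger ends sat about 29 mm higher than the reported tool height. I used the camera depth and the force to judge the presses instead.

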